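Blank off the transfer pump with its cam-lock cap

TASK

Close off the pump's brass outlet for storage: push the cam-lock cap onto the leaning grooved adaptor, squeezing its stiff seal until it is fully home while both cam arms are still open. Then swing the two arms all the way down, one after the other, and let go. Leave the jar, the tape measure and the spanner where they are.

Things in the scene. Friction and masses are not known exactly. Their poses are not given: they have to be found in the camera images.
- cap_mid (a point): Centre of the loose aluminium cam-lock cap, half-way up; its axes are the cap's. A cup 52 mm across, 50 mm tall, open at the -z end (starts mouth down on the bench), red disc on the closed +z end. About 0.4 kg. Two brass cam arms: cam_a on its +x side (yellow grip), cam_b on its -x side (blue); the +y and -y sides are free for fingers. Arm hinges: 28 mm out along x, 3.5 mm up z, hinge lines along y.
- cap_mouth (a point): Centre of the cap's open end, 25 mm from cap_mid. The bore is 39 mm. Deep in it is a stiff rubber seal: about 10 N of push squeezes it over its 9 mm of travel, it stays as squeezed, then the cap stops hard. The cap's weight alone does not squeeze it. While the cap is short of home, the arms' inner cam noses bind on the adaptor's rim before the arms are closed.
- adaptor_seat (a point): Point on the axis of the pump's fixed brass adaptor where cap_mid lies when the cap is fully home. z runs outward along the adaptor, which leans 32 degrees from vertical towards the pump's front (this frame's -x, roughly towards the robot); y is level, across the pump. Any turn of the cap about z fits; with the cap's arms (its x) along this y, left and right, they swing freely.
- adaptor_tip (a point): Centre of the adaptor's end face, 15 mm outward of adaptor_seat, same axes. The adaptor is 36 mm in diameter, with a groove; the end face is 28 mm across with a 5 mm chamfer. The cap's mouth passes it when cap_mid is 40 mm outward of adaptor_seat; the seal is met at 9 mm. The pump's round casing, 120 mm across, starts some 60 mm back from adaptor_seat.
- cam_a (a joint): Angle of the cam arm with the yellow grip: 0 fully open (pointing outward and 40 degrees towards the cap's closed end), 1.57 rad fully closed (outward and 50 degrees towards the mouth, hard stop). It stays where it is left; turning takes about 0.12 N m (some 2 to 3 N at the end).
- cam_b (a joint): The same for the other cam arm, with the blue grip.
- cam_a_end (a point): Grip point of arm cam_a: centre of its bar, 55 mm from its hinge. The bar is 14 mm wide (along the hinge line, the cap's y), 7 mm thick, and ends 66 mm from the hinge, with a thin pull ring beyond. Its x axis points along the arm away from the hinge, y along the hinge line; turning about +y closes it.
- cam_b_end (a point): The same point on arm cam_b.
- jar: Bystander: glass jar with orange lid, 68 mm across, 85 mm tall; origin at the centre of its underside. It stands on the other side of the pump from the cap.
- tape: Bystander: yellow tape measure, 62 x 34 x 60 mm, between the robot and the pump; origin at the centre of its underside.
- spanner: Bystander: steel spanner 180 mm long lying flat; origin at the centre of its underside.

How it is judged:
By the outcome, as a careful person would: the job done as asked, in the order asked, and still so for the second after the job is handed in, with the robot touching nothing.
It also fails if it takes over 64 s, if anything falls off the work surface, if the arm or the gripper's body presses on something with over 40 N, if the wrist force passes 120 N, or if a joint passes its speed limit or range.

ROBOT

A 6-joint arm with a two-finger parallel gripper is mounted at the origin on the work surface. World frame = base frame: x ahead of the robot, y to its left, z up, the work surface at z = 0. Lengths are in mm, angles in degrees, forces in N, time in s.
With the tool pointing down it reaches from about 300 to 850 mm from the base axis. Payload 4.2 kg.
Tool frame: the origin (TCP) lies at the centre of the arm's flange, where the gripper is bolted on; the fingertips stand 191 mm ahead of it and the grasp point (between the pads) lies 172 mm ahead of it; z points along the fingers, y is the direction in which the jaws open and shut (so a half turn about z gives the same grasp; the last joint's range is limited). The gripper opens to 91 mm and grips with 3 to 60 N. Pads are 32 mm wide; open, the fingers measure 118 mm over their backs; the gripper's body (76 mm by 178 mm) begins 60 mm behind the grasp point.
Start: joints at [69.786, 18.312, 89.639, -0, 72.044, -1.146], TCP at [187.844, 543.45, 404.776] pointing down, gripper open.
Joint ranges: [-177.97, 177.97], [-48.28, 115.42], [12.27, 149.76], [-77.06, 257.06], [2.81, 150.46], [-146.56, 146.56]. Speed limits (degrees/s): [147.25, 147.25, 180, 180, 180, 180].

INTERFACE

Orientations are given as [roll, pitch, yaw] about the fixed x, y, z axes, in that order (R = Rz(yaw) Ry(pitch) Rx(roll)).
In Python, from workcell import status, vision, ticket gives the robot as it stands.
- The arm moves only by the shell command python3 -m jog 'ROWS' [FORCE]. ROWS is JSON, a list of rows, each a list of 7 numbers: the finger opening in m, from 0 to 0.0912, then the shift along the tool's x, y, z in m, then the turn, a rotation vector about the tool's x, y, z in rad. A call has 1 to 12 rows; each row shifts and turns the commanded pose from where the row before left it, along the tool's axes as they then stand; what a row does not reach is not made up. A row lasts 1/8 s, in which the tool goes at most 62.5 mm and 10.7 degrees, less where a joint would pass 70% of its speed; a pose out of reach is approached as far as the arm can. A call with a gripper value outside its range is refused whole. The fingers move at their own pace and stop on an object; FORCE is the grip in N (left out, the last holds). Time passes only in rows, so rows that do not move let the fingers close. It gives the time, the measured TCP pose, the force and the opening at its end, in the units of the state.
- status.state(): the state, without advancing time (a new reading comes with each control period).
- vision.grab_frame(name): name is "scene" or "top" or "wrist"; returns a dict with "color" (480x640x3 uint8, blue, green, red), "depth" (480x640 float32, mm along the optical axis (not along the pixel's ray), 0 where there is no reading), "fov_y" (degrees; the focal length in pixels is half the picture's height over the tangent of half this angle, whatever the lens; pixels are square), "cx", "cy" (the principal point, pixels), "pose" (4x4, takes a point from camera to world coordinates). Camera axes: x right, y down, z forward; pixel columns grow to the right and rows downward; lengths in mm; the calibration is good to about 2 mm. The wrist camera is an equidistant fisheye: a pixel r from the principal point sees the ray r / f radians off the axis. A picture is of the moment at which its call begins.
- ticket.job_done(): hands the job in, once; it reports no verdict.
Trained networks look in the newest picture that a camera, given by its name, has taken for a name from the list of things; names that differ only in an ending like _2 or _b are one class to them, and where a whole thing is asked for, a point or a joint stands for the part that bears it (a point fixed in the world has none). Each returns a list of dicts, best first, with "p" (0 to 1); they miss things now and then, are a little off and sometimes report something else, mostly with a low value. They report only what shows in the picture. A call takes as long as a camera call.
- vision.find_in(camera, label): "location" ([x, y, z] in mm, in world coordinates, good to about 4 mm: the middle of the surface that is visible of it).
- vision.silhouettes(camera, label): "pixels" (480x640 bool, what is visible of it).
The state is a dict: "time_s": time; "qpos": joint angles; "qvel": joint speeds; "effort": joint torques, N m; "ee_pos": TCP position; "ee_rot": TCP orientation; "force": force on the tool from outside, world axes, zero at the start; "torque": the same for the moment, N m; "gripper_width": finger opening in mm.
Only numpy, scipy, OpenCV 4.12 (cv2) and the standard library are available. Lean on these libraries where they do the work, as an engineer would, in place of code of your own. Each camera call takes 0.05 s, during which the arm holds its last target.

## Working session

There is one attempt and no reset: what is moved stays moved. The work goes in short steps, Python scripts to look and compute and a shell command to move; the robot and the scene stay as the last step left them, time stands still between calls to the robot, and variables do not carry over. Pictures are saved under pics/ and viewed, and the job is handed in when it is done.

```bash
ls; mkdir -p pics
python3 - <<'E'
from workcell import status, vision
import cv2,json
print(status.state())
for n in ["scene","top","wrist"]:
    f=vision.grab_frame(n); cv2.imwrite(f"pics/{n}0.png",f["color"]); print(n,f["fov_y"],f["cx"],f["cy"],f["pose"].round(3).tolist())
    for l in ["cap_mid","cam_a_end","cam_b_end","adaptor_tip","adaptor_seat","jar","tape","spanner"]:
        try:
            print(l,[([round(v) for v in d["location"]],round(d["p"],2)) for d in vision.find_in(n,l)[:3]])
        except Exception as e: print(l,e)
E
```

```text
pics
{'time_s': 0.0, 'qpos': array([ 6.97856670e+01,  1.83505786e+01,  8.97061701e+01,  1.73335265e-03,
        7.20446777e+01, -1.14548182e+00]), 'qvel': array([ 0.02560459, -0.08058879,  0.00447032,  0.02150247,  0.01775094,
        0.09135694]), 'effort': array([ 1.50058571e-03, -4.12455010e+01, -2.31970900e+01,  7.27571966e-02,
        4.56785469e-02, -1.65909582e-04]), 'ee_pos': array([187.78635139, 543.28861548, 403.93224328]), 'ee_rot': array([-1.79898627e+02, -3.67527972e-03,  1.60930610e+02]), 'force': array([-0.63571503, -0.23885372, -0.74271933]), 'torque': array([ 0.04146015, -0.01193092, -0.01059871]), 'gripper_width': 91.10644146678615}
scene 51.899196128756444 324.1489118270452 239.1893731106543 [[0.504, 0.633, -0.588, 1033.808], [0.864, -0.368, 0.344, -278.174], [0.001, -0.681, -0.732, 783.908], [0.0, 0.0, 0.0, 1.0]]
cap_mid [([467, -287, 48], 0.91)]
cam_a_end [([392, -302, 51], 0.81)]
cam_b_end [([516, -266, 60], 0.6), ([468, -287, 45], 0.54)]
adaptor_tip []
adaptor_seat [([582, -22, 172], 0.86)]
jar [([389, -21, 58], 0.74), ([515, -268, 60], 0.29)]
tape [([449, 276,
[... 259 characters left out ...]
([458, -278, 47], 0.7), ([395, -304, 53], 0.5)]
cam_a_end [([395, -298, 49], 0.67)]
cam_b_end [([513, -268, 51], 0.79)]
adaptor_tip [([572, -12, 188], 0.58)]
adaptor_seat [([569, -16, 187], 0.89)]
jar []
tape [([361, -15, 61], 0.71)]
spanner [([623, -275, 5], 0.84)]
wrist 65.70646984690485 319.1632403357943 241.32375913058166 [[0.326, 0.903, 0.28, 109.426], [0.945, -0.311, -0.098, 571.078], [-0.001, 0.297, -0.955, 385.542], [0.0, 0.0, 0.0, 1.0]]
cap_mid [([451, -267, 35], 0.73), ([407, 303, 2], 0.39)]
cam_a_end []
cam_b_end [([494, -267, 46], 0.51), ([403, 304, 3], 0.27)]
adaptor_tip [([454, -269, 36], 0.34)]
adaptor_seat []
jar [([405, 304, 4], 0.74)]
tape []
spanner [([407, 302, 5], 0.43)]
```

View pics/scene0.png

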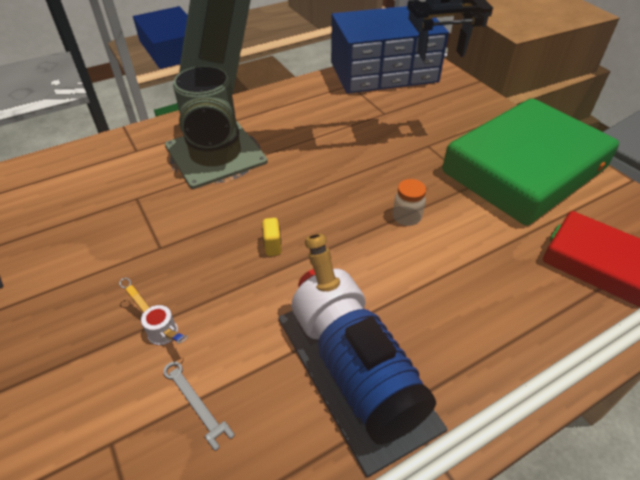

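View pics/top0.png

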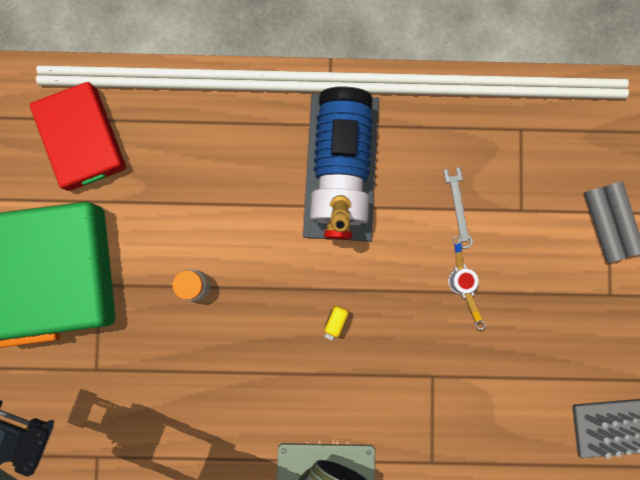

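View pics/wrist0.png

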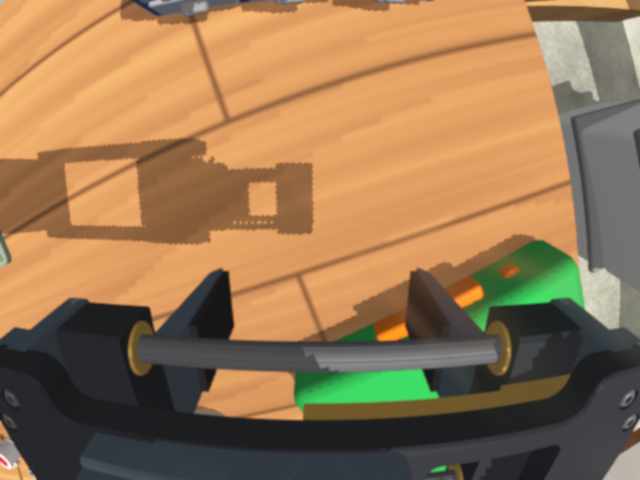

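The scene view shows the cap at px (157,320) with its yellow arm to the upper left and the blue arm to the lower right. The adaptor tip is at (316,240) and the spanner sits close to the blue arm. In the top view the cap is at (466,281) and the adaptor at (340,222). Next I'll measure from the depth images.

```bash
cat > h.py <<'E'
import numpy as np, cv2
from workcell import status, vision
from scipy.spatial.transform import Rotation as R
def cloud(f):
    H,W=f["depth"].shape; fl=H/2/np.tan(np.radians(f["fov_y"]/2))
    u,v=np.meshgrid(np.arange(W),np.arange(H)); d=f["depth"]
    p=np.stack([(u-f["cx"])/fl*d,(v-f["cy"])/fl*d,d],-1)
    return p@f["pose"][:3,:3].T+f["pose"][:3,3]
def proj(f,P):
    H=480; fl=H/2/np.tan(np.radians(f["fov_y"]/2))
    c=(np.asarray(P,float)-f["pose"][:3,3])@f["pose"][:3,:3]
    return np.stack([c[...,0]/c[...,2]*fl+f["cx"],c[...,1]/c[...,2]*fl+f["cy"]],-1)
E
python3 - <<'E'
from h import *
for n in ["scene","top"]:
    f=vision.grab_frame(n); c=cloud(f); col=f["color"].astype(int); np.savez(f"pics/{n}.npz",**f)
    hsv=cv2.cvtColor(f["color"],cv2.COLOR_BGR2HSV)
    ok=f["depth"]>0
    near=ok&(abs(c[...,0]-460)<110)&(abs(c[...,1]+285)<60)
    red=near&((hsv[...,0]<6)|(hsv[...,0]>174))&(hsv[...,1]>170)&(c[...,2]>30)
    v,u=np.nonzero(red); print(n,"red",red.sum(),c[red].mean(0).round(1),c[red].std(0).round(1),u.mean(),v.mean())
    up=near&(c[...,2]>44)&(c[...,2]<56); print(" top-ish",up.sum())
    for nm,m in [("yellow",near&(hsv[...,0]>15)&(hsv[...,0]<30)&(hsv[...,1]>150)&(c[...,2]>25)),("blue",near&(hsv[...,0]>100)&(hsv[...,0]<130)&(hsv[...,1]>120)&(c[...,2]>15))]:
        if m.sum(): print(nm,m.sum(),c[m].mean(0).round(1),c[m].min(0).round(1),c[m].max(0).round(1))
    for l in ["adaptor_tip","cap_mid","cam_a"]:
        for d in vision.silhouettes(n,l)[:2]:
            m=d["pixels"]&ok; vv,uu=np.nonzero(m)
            if len(vv): print(l,round(d["p"],2),m.sum(),uu.min(),uu.max(),vv.min(),vv.max(),c[m].mean(0).round(1))
    x0,x1,y0,y1=(270,370,220,320) if n=="scene" else (300,380,180,250)
    cv2.imwrite(f"pics/{n}_ad.png",cv2.resize(f["color"][y0:y1,x0:x1],None,fx=6,fy=6,interpolation=cv2.INTER_CUBIC))
    x0,x1,y0,y1=(110,210,270,370) if n=="scene" else (420,520,230,330)
    cv2.imwrite(f"pics/{n}_cap.png",cv2.resize(f["color"][y0:y1,x0:x1],None,fx=6,fy=6,interpolation=cv2.INTER_CUBIC))
E
```

```text
scene red 186 [ 455.2 -286.1   49.7] [7.3 7.7 1.2] 155.55376344086022 316.48387096774195
 top-ish 729
yellow 274 [ 410.5 -299.6   48.5] [ 371.4 -315.2   32.2] [ 507.  -268.9   64.3]
blue 27 [ 525.6 -266.6   66. ] [ 517.2 -272.2   59.4] [ 532.8 -260.2   70.3]
adaptor_tip 0.79 1239 304 340 234 291 [578.6 -16.9 162. ]
adaptor_tip 0.35 274 120 148 278 311 [ 393.6 -303.8   48.9]
cap_mid 0.71 1386 125 186 283 343 [ 458.5 -287.4   42.8]
cam_a 0.7 165 164 186 329 342 [ 510.3 -271.    51.6]
cam_a 0.54 281 120 149 278 311 [ 393.6 -304.2   49.5]
top red 178 [ 453.1 -285.3   49.7] [7.9 7.9 2.4] 465.80898876404495 280.5449438202247
 top-ish 594
yellow 290 [ 429.7 -290.7   46.6] [ 369.5 -313.2   29.5] [ 512.6 -261.1   66.4]
blue 46 [ 521.9 -264.3   65.3] [ 513.9 -271.4   56.1] [ 530.  -257.7   73. ]
adaptor_tip 0.76 640 329 350 195 231 [574.3 -13.5 175.4]
cap_mid 0.83 1061 448 481 243 323 [ 448.4 -282.6   43.5]
cam_a 0.76 167 454 461 242 268 [ 508.2 -268.3   52.1]
cam_a 0.75 226 465 481 293 322 [ 397.3 -300.7   45.1]
```

View pics/scene_ad.png

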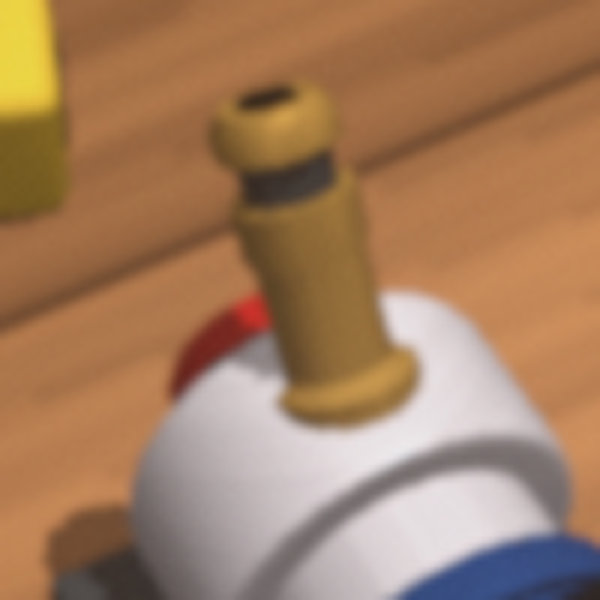

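View pics/top_ad.png

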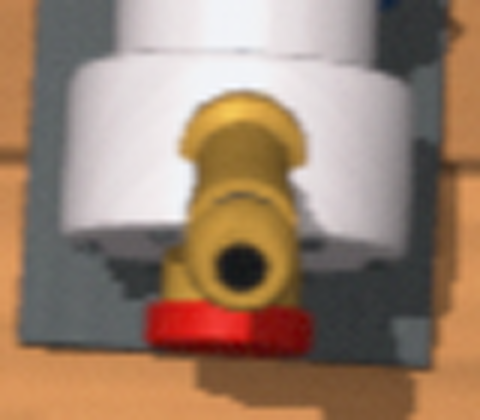

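View pics/scene_cap.png

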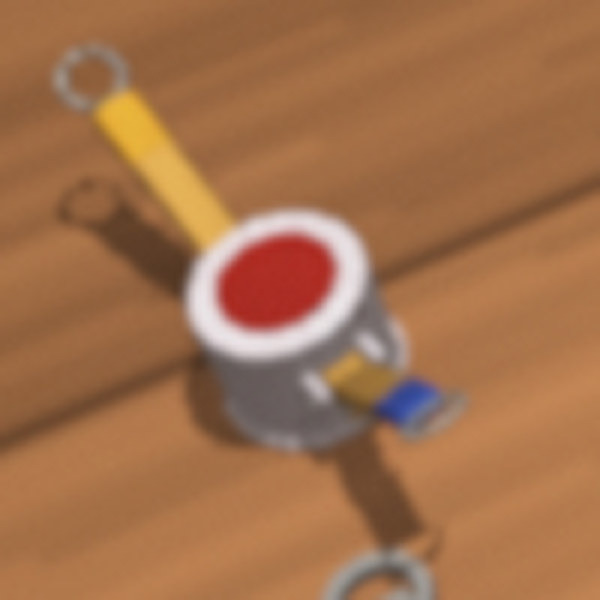

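View pics/top_cap.png

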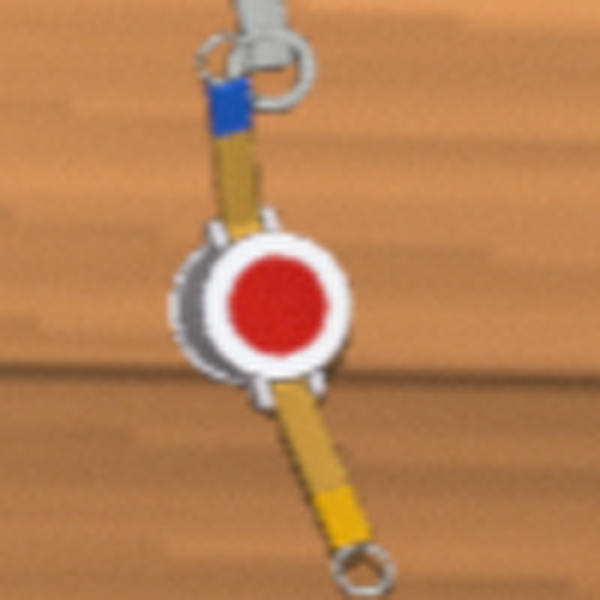

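```bash
cat >> h.py <<'E'
def ray(f,uv):
    fl=240/np.tan(np.radians(f["fov_y"]/2))
    d=np.array([(uv[0]-f["cx"])/fl,(uv[1]-f["cy"])/fl,1.]); d=f["pose"][:3,:3]@d
    return f["pose"][:3,3],d/np.linalg.norm(d)
def tri(rs):
    A=0;b=0
    for o,d in rs:
        M=np.eye(3)-np.outer(d,d);A=A+M;b=b+M@o
    p=np.linalg.solve(A,b); return p,[np.linalg.norm((np.eye(3)-np.outer(d,d))@(p-o)) for o,d in rs]
E
python3 - <<'E'
from h import *
from scipy.optimize import least_squares
s=dict(np.load("pics/scene.npz"));t=dict(np.load("pics/top.npz"))
for nm,a,b in [("tip hole",(314.7,236.2),(340.2,224.5)),("red",(155.55,316.5),(465.8,280.5)),("yel",(132.2,290.5),(477.2,315.5)),("blue",(178,337.2),(458.5,247.8))]:
    p,e=tri([ray(s,a),ray(t,b)]); print(nm,p.round(1),np.round(e,1))
# cylinder fit of adaptor barrel
for fr in ([s],[t],[s,t]):
    P=[]
    for f in fr:
        c=cloud(f);hsv=cv2.cvtColor(f["color"],cv2.COLOR_BGR2HSV)
        m=(f["depth"]>0)&(abs(c[...,0]-580)<60)&(abs(c[...,1]+18)<40)&(c[...,2]>135)&(c[...,2]<205)&(hsv[...,0]>10)&(hsv[...,0]<30)&(hsv[...,1]>100)
        P.append(c[m])
    P=np.concatenate(P); 
    def ax(y): return np.array([-np.sin(np.radians(32))*np.cos(y),-np.sin(np.radians(32))*np.sin(y),np.cos(np.radians(32))])
    def res(q):
        a=ax(q[2]); v=P-np.array([q[0],q[1],170]); r=np.linalg.norm(v-np.outer(v@a,a),axis=1)
        return r-q[3]
    for fixr in (18,):
        o=least_squares(lambda q:res([*q,fixr]),[580,-18,0],loss="soft_l1",f_scale=1.5)
        q=o.x;a=ax(q[2]);print(len(P),q[:2].round(1),"yaw",np.degrees(q[2]).round(1),"rms",np.sqrt(np.mean(res([*q,fixr])**2)).round(2))
        v=P-np.array([q[0],q[1],170]);h=v@a;print("  axial range",np.percentile(h,[0,1,5,95,99,100]).round(1),"tip",(np.array([q[0],q[1],170])+a*np.percentile(h,99)).round(1))
# pump edges in top: base plate direction
E
```

```text
tip hole [549.  -14.  197.9] [1.3 1.3]
red [ 453.2 -286.    47. ] [0.1 0.1]
yel [ 381.1 -306.9   54.6] [1.1 1.1]
blue [ 521.3 -266.8   57.6] [1.1 1.1]
986 [568.2 -14.5] yaw -2.1 rms 3.09
  axial range [-54.4 -52.3 -49.   33.8  34.9  35.4] tip [549.6 -13.8 199.6]
492 [566.4 -14.3] yaw -1.7 rms 4.13
  axial range [-53.8 -51.5 -48.1  35.8  37.1  38.3] tip [546.8 -13.7 201.4]
1478 [567.7 -14.5] yaw -2.2 rms 3.49
  axial range [-54.6 -52.3 -48.9  34.8  37.1  39. ] tip [548.  -13.8 201.5]
```

```bash
cat >> h.py <<'E'
def pose():
    s=status.state(); return s["ee_pos"],R.from_euler("xyz",s["ee_rot"],degrees=True)
def rows(p0,R0,p1,R1,n,g,opn):
    """straight path in n equal rows, shift in tool axes then turn"""
    rv=(R0.inv()*R1).as_rotvec(); p=np.array(p0,float);Rc=R0; out=[]
    for i in range(n):
        d=Rc.inv().apply((np.asarray(p1)-p0)/n)/1000
        out.append([opn,*d.round(4),*(rv/n).round(4)]); Rc=Rc*R.from_rotvec(rv/n)
    for o in out: print([float(x) for x in o])
def delta(p1,R1=None,p0=None,R0=None):
    a,b=pose(); p0=a if p0 is None else p0; R0=b if R0 is None else R0
    print("tool shift mm",R0.inv().apply(np.asarray(p1)-p0).round(1),"turn rad",None if R1 is None else (R0.inv()*R1).as_rotvec().round(4))
E
python3 - <<'E'
from h import *
p,r=pose(); print(p,r.as_euler("xyz",degrees=True))
# keep rotation sense: use explicit -145 via tool z
R1=R.from_euler("xyz",[180,0,16],degrees=True)
print((r.inv()*R1).as_rotvec())
rows(p,r,[453,-286,330],R1,16,0,0.0912)
E
```

```text
[187.8444707  543.44712575 404.7651425 ] [1.79995982e+02 2.46326900e-04 1.60933359e+02]
[ 3.34619533e-05 -8.69841436e-05  2.52956430e+00]
[0.0912, -0.0326, -0.0436, 0.0047, 0.0, -0.0, 0.1581]
[0.0912, -0.0391, -0.0379, 0.0047, 0.0, -0.0, 0.1581]
[0.0912, -0.0445, -0.0313, 0.0047, 0.0, -0.0, 0.1581]
[0.0912, -0.0489, -0.0239, 0.0047, 0.0, -0.0, 0.1581]
[0.0912, -0.0521, -0.0159, 0.0047, 0.0, -0.0, 0.1581]
[0.0912, -0.0539, -0.0075, 0.0047, 0.0, -0.0, 0.1581]
[0.0912, -0.0544, 0.0011, 0.0047, 0.0, -0.0, 0.1581]
[0.0912, -0.0536, 0.0096, 0.0047, 0.0, -0.0, 0.1581]
[0.0912, -0.0514, 0.018, 0.0047, 0.0, -0.0, 0.1581]
[0.0912, -0.0479, 0.0258, 0.0047, 0.0, -0.0, 0.1581]
[0.0912, -0.0432, 0.033, 0.0047, 0.0, -0.0, 0.1581]
[0.0912, -0.0375, 0.0394, 0.0047, 0.0, -0.0, 0.1581]
[0.0912, -0.0308, 0.0448, 0.0047, 0.0, -0.0, 0.1581]
[0.0912, -0.0234, 0.0491, 0.0047, 0.0, -0.0, 0.1581]
[0.0912, -0.0154, 0.0522, 0.0047, 0.0, -0.0, 0.1581]
[0.0912, -0.0069, 0.054, 0.0047, 0.0, -0.0, 0.1581]
```

```bash
python3 -m jog '[[0.0912,-0.033,-0.044,0.002,0,0,0.158],[0.0912,-0.039,-0.038,0.002,0,0,0.158],[0.0912,-0.0445,-0.031,0.002,0,0,0.158],[0.0912,-0.049,-0.024,0.002,0,0,0.158],[0.0912,-0.052,-0.016,0.002,0,0,0.158],[0.0912,-0.054,-0.0075,0.002,0,0,0.158],[0.0912,-0.0545,0.001,0.002,0,0,0.158],[0.0912,-0.0535,0.0095,0.002,0,0,0.158]]'; python3 -m jog '[[0.0912,-0.0515,0.018,0.002,0,0,0.158],[0.0912,-0.048,0.026,0.006,0,0,0.158],[0.0912,-0.043,0.033,0.008,0,0,0.158],[0.0912,-0.0375,0.0395,0.008,0,0,0.158],[0.0912,-0.031,0.045,0.008,0,0,0.158],[0.0912,-0.0235,0.049,0.01,0,0,0.158],[0.0912,-0.0155,0.052,0.01,0,0,0.158],[0.0912,-0.007,0.054,0.01,0,0,0.158],[0.0912,0,0,0,0,0,0]]'
python3 - <<'E'
from h import *
s=status.state();print(s["qpos"].round(1),s["force"].round(2))
f=vision.grab_frame("wrist");cv2.imwrite("pics/w1.png",f["color"])
for l in ["cap_mid","cam_a_end","cam_b_end"]: print(l,[(d["location"],d["p"]) for d in vision.find_in("wrist",l)[:3]])
E
```

```text
time_s: 2.75
ee_pos: [320.6, 126.5, 389.0]
ee_rot: [179.9, -0.0, 88.2]
force: [0.4, 0.8, 0.7]
gripper_width: 91.4
time_s: 3.88
ee_pos: [454.2, -289.6, 325.6]
ee_rot: [180.0, 0.0, 15.9]
force: [-0.8, -0.0, 0.3]
gripper_width: 91.4
[-33.7  18.7 101.3  -0.   60.   40.4] [-0.81 -0.01  0.29]
cap_mid [([463.7, -284.9, 53.3], 0.61)]
cam_a_end [([404.0, -297.8, 44.0], 0.89)]
cam_b_end [([514.2, -266.0, 61.7], 0.67)]
```

View pics/w1.png

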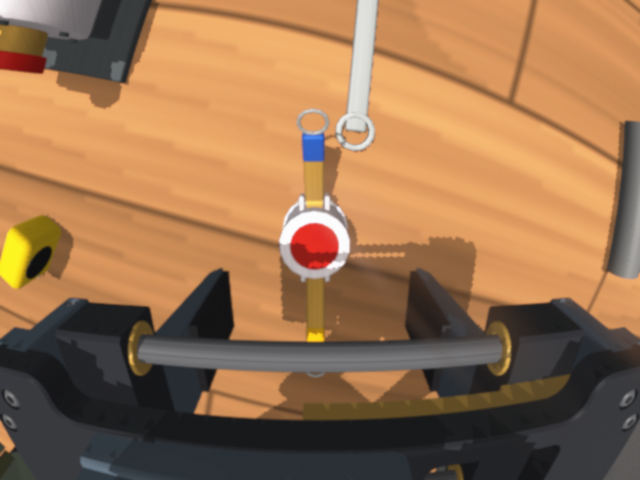

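```bash
cat >> h.py <<'E'
def wray(f,uv):
    fl=240/np.tan(np.radians(f["fov_y"]/2))
    x,y=uv[0]-f["cx"],uv[1]-f["cy"]; r=np.hypot(x,y);th=r/fl
    d=np.array([np.sin(th)*x/r,np.sin(th)*y/r,np.cos(th)]); return f["pose"][:3,3],f["pose"][:3,:3]@d
E
python3 - <<'E'
from h import *
f=vision.grab_frame("wrist")
hsv=cv2.cvtColor(f["color"],cv2.COLOR_BGR2HSV)
m=((hsv[...,0]<6)|(hsv[...,0]>174))&(hsv[...,1]>170); m[:, :280]=0; m[:,350:]=0; m[300:]=0
v,u=np.nonzero(m); c=(u.mean(),v.mean());print(c)
o,d=wray(f,c); print("red at z50",o+d*(50-o[2])/d[2])
s=dict(np.load("pics/scene.npz"));t=dict(np.load("pics/top.npz"))
print(tri([(o,d),ray(s,(155.55,316.5)),ray(t,(465.8,280.5))]))
for uv in [(313,147),(316,338)]:
    o,d=wray(f,uv); print(uv,o+d*(62-o[2])/d[2])
delta([453,-286,202],R.from_euler("xyz",[180,0,16],degrees=True))
E
```

```text
(np.float64(319.7404092071611), np.float64(245.56841432225065))
red at z50 [ 455.73605569 -285.93116016   50.        ]
(array([ 453.76736393, -286.11502497,   46.88120133]), [np.float64(0.9645292652847879), np.float64(0.5241423648664536), np.float64(0.5314954747258653)])
(313, 147) [ 523.29265469 -261.65066312   62.        ]
(316, 338) [ 386.54706433 -303.05087258   62.        ]
tool shift mm [ -0.3   0.5 125.1] turn rad [-0.0002 -0.0001  0.0031]
```

```bash
python3 -m jog '[[0.0912,0.001,0,0.04,0,0,0.003],[0.0912,0,0,0.04,0,0,0],[0.0912,0,0,0.03,0,0,0],[0.0912,0,0,0.015,0,0,0],[0.0912,0,0,0,0,0,0]]' 45; python3 -m jog '[[0.03,0,0,0,0,0,0],[0.03,0,0,0,0,0,0],[0.03,0,0,0,0,0,0],[0.03,0,0,0,0,0,0],[0.03,0,0,0,0,0,0]]' 45
python3 - <<'E'
from h import *
s=status.state();print(s["ee_pos"],s["ee_rot"],s["force"].round(2),s["gripper_width"])
f=vision.grab_frame("wrist");cv2.imwrite("pics/w2.png",f["color"])
E
```

```text
time_s: 4.75
ee_pos: [454.4, -285.7, 201.6]
ee_rot: [-180.0, 0.0, 16.0]
force: [0.4, -0.8, 0.7]
gripper_width: 91.2
time_s: 5.38
ee_pos: [454.4, -286.3, 202.0]
ee_rot: [-180.0, -0.0, 15.9]
force: [-0.1, 0.2, 3.7]
gripper_width: 51.7
[ 454.39574259 -286.30282375  202.00656418] [-1.79989686e+02 -1.00098663e-02  1.59056069e+01] [-0.09  0.17  3.71] 51.66234135799749
```

View pics/w2.png

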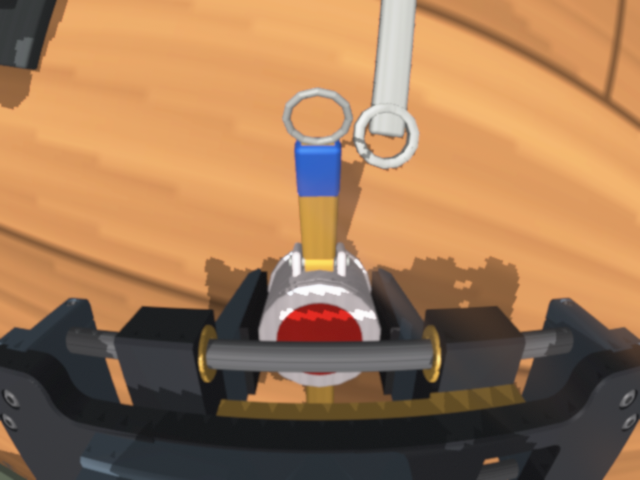

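```bash
cat >> h.py <<'E'
def adR(yaw,tilt=32.):
    y=np.radians(yaw);t=np.radians(tilt)
    a=np.array([-np.sin(t)*np.cos(y),-np.sin(t)*np.sin(y),np.cos(t)])
    ly=np.array([-np.sin(y),np.cos(y),0]); z=-a; x=ly
    return a,R.from_matrix(np.stack([x,np.cross(z,x),z],1))
E
python3 - <<'E'
from h import *
a,Rt=adR(-2.); print(a,Rt.as_euler("xyz",degrees=True))
p,r=pose(); seat=np.array([557,-14.2,185.8]); B=seat+277*a; print(B)
r0=R.from_euler("xyz",[180,0,15.9],degrees=True)
print(np.degrees((r0.inv()*Rt).magnitude()))
rows(np.array([454.4,-286.3,417]),r0,B,Rt,9,0,0.03)
E
python3 -m jog '[[0.03,0,0,-0.02,0,0,0],[0.03,0,0,-0.045,0,0,0],[0.03,0,0,-0.05,0,0,0],[0.03,0,0,-0.05,0,0,0],[0.03,0,0,-0.05,0,0,0],[0.03,0,0,0,0,0,0]]'
```

```text
[-0.52959645  0.01849392  0.8480481 ] [148.   0.  88.]
[410.30178287  -9.07718537 420.70932264]
77.99313111230101
[0.03, 0.0037, -0.031, -0.0004, -0.0536, 0.039, -0.136]
[0.03, 0.0079, -0.0301, -0.0018, -0.0536, 0.039, -0.136]
[0.03, 0.012, -0.0286, -0.003, -0.0536, 0.039, -0.136]
[0.03, 0.0159, -0.0265, -0.0039, -0.0536, 0.039, -0.136]
[0.03, 0.0195, -0.0239, -0.0046, -0.0536, 0.039, -0.136]
[0.03, 0.0227, -0.0208, -0.005, -0.0536, 0.039, -0.136]
[0.03, 0.0255, -0.0172, -0.0051, -0.0536, 0.039, -0.136]
[0.03, 0.0278, -0.0133, -0.0048, -0.0536, 0.039, -0.136]
[0.03, 0.0295, -0.0092, -0.0043, -0.0536, 0.039, -0.136]
time_s: 6.18
ee_pos: [454.8, -286.7, 420.1]
ee_rot: [179.6, -0.3, 15.9]
force: [0.3, -0.6, -3.9]
gripper_width: 51.5
```

```bash
python3 -m jog '[[0.03,0.0037,-0.031,-0.0005,-0.0536,0.039,-0.136],[0.03,0.008,-0.03,-0.002,-0.0536,0.039,-0.136],[0.03,0.012,-0.0286,-0.003,-0.0536,0.039,-0.136],[0.03,0.016,-0.0265,-0.004,-0.0536,0.039,-0.136],[0.03,0.0195,-0.024,-0.0046,-0.0536,0.039,-0.136],[0.03,0.0227,-0.0208,-0.005,-0.0536,0.039,-0.136],[0.03,0.0255,-0.0172,-0.005,-0.0536,0.039,-0.136],[0.03,0.0278,-0.0133,-0.0048,-0.0536,0.039,-0.136],[0.03,0.0295,-0.0092,-0.0043,-0.0536,0.039,-0.136],[0.03,0,0,0,0,0,0],[0.03,0,0,0,0,0,0]]'
python3 - <<'E'
from h import *
s=status.state();print(s["qpos"].round(1),s["ee_pos"],s["ee_rot"],s["force"].round(2),s["gripper_width"])
for n in ["wrist","scene","top"]:
    f=vision.grab_frame(n);cv2.imwrite(f"pics/{n}3.png",f["color"]);np.savez(f"pics/{n}3.npz",**f)
a,Rt=adR(-2.);delta(np.array([557,-14.2,185.8])+277*a,Rt)
E
```

```text
time_s: 7.55
ee_pos: [409.7, -9.2, 418.8]
ee_rot: [148.2, 0.0, 88.0]
force: [0.0, -0.4, -3.8]
gripper_width: 52.0
[ -3.1  -3.8 117.2   1.   34.8  -1.8] [409.65657908  -9.23567506 418.7878169 ] [1.48249032e+02 1.16517004e-02 8.80183000e+01] [ 0.05 -0.45 -3.77] 51.990249531539476
tool shift mm [ 0.7  0.5 -0.7] turn rad [-0.0016  0.0005 -0.0007]
```

View pics/wrist3.png

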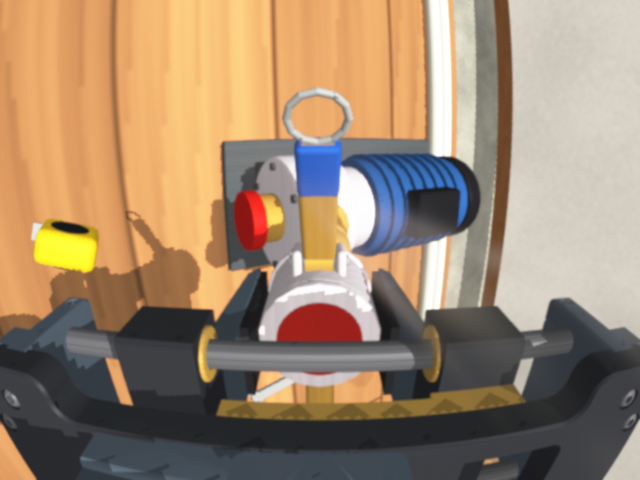

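View pics/scene3.png

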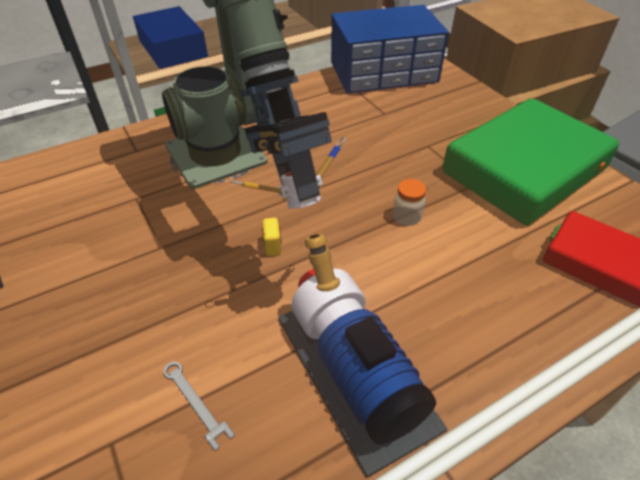

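View pics/top3.png

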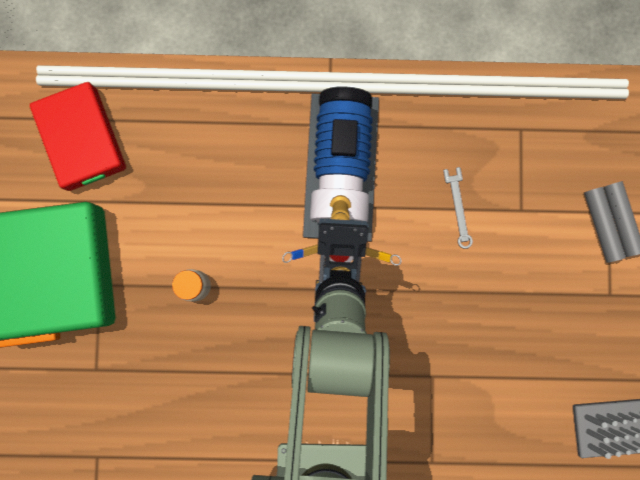

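Run:
```python
from h import *
t=dict(np.load("pics/top.npz"))
g=t["color"]; cv2.imwrite("pics/top_pump.png",cv2.resize(g[80:260,280:400],None,fx=5,fy=3.3,interpolation=cv2.INTER_CUBIC)[:600])
cv2.imwrite("pics/top_pump.png",cv2.resize(g[80:260,280:400],None,fx=3.3,fy=3.3,interpolation=cv2.INTER_CUBIC))
# plate mask: dark gray low sat
hsv=cv2.cvtColor(g,cv2.COLOR_BGR2HSV); c=cloud(t)
s=dict(np.load("pics/scene.npz"))
for nm,f in (("top",t),("scene",s)):
    hsv=cv2.cvtColor(f["color"],cv2.COLOR_BGR2HSV); c=cloud(f)
    m=(hsv[...,0]>100)&(hsv[...,0]<125)&(hsv[...,1]>150)&(hsv[...,2]>60)&(abs(c[...,0]-690)<120)&(abs(c[...,1]+20)<90)&(c[...,2]>60)
    P=c[m]; print(nm,"blue body",m.sum())
    # body ridge: mean y per x for symmetric (top)
    xs=np.arange(640,780,10); mids=[]
    for x in xs:
        k=P[abs(P[:,0]-x)<5]
        if len(k)>20: mids.append((x,(np.percentile(k[:,1],2)+np.percentile(k[:,1],98))/2, k[k[:,2]>np.percentile(k[:,2],80)][:,1].mean()))
    mids=np.array(mids)
    for j in (1,2): print(np.degrees(np.arctan(np.polyfit(mids[:,0],mids[:,j],1)[0])).round(2),np.polyval(np.polyfit(mids[:,0],mids[:,j],1),557).round(1))
# plate edges: by column gradient on the rows
for (u0,v0),(u1,v1) in [((317,95),(304,240)),((378,97),(372,241))]:
    q=[]
    for uv in ((u0,v0),(u1,v1)):
        o,d=ray(t,uv); q.append((o+d*(12-o[2])/d[2])[:2])
    print("plate",np.round(q,1).tolist(),np.degrees(np.arctan2(*(q[0]-q[1])[::-1])))
```

```text
top blue body 2890
-2.1 -14.3
-0.28 -13.4
scene blue body 1983
40.31 -211.7
37.25 -193.5
plate [[856.3, 35.5], [534.7, 56.9]] -3.799871985984842
plate [[854.9, -99.2], [535.6, -90.5]] -1.5633660826665325
```

View pics/top_pump.png

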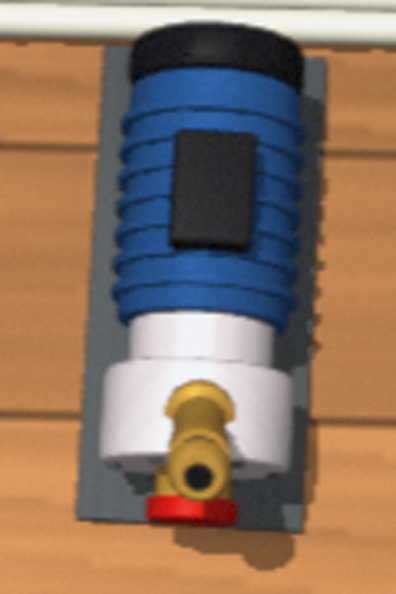

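```bash
python3 -m jog '[[0.03,0.0007,0.0005,0.02,-0.0016,0,0],[0.03,0,0,0.02,0,0,0],[0.03,0,0,0.01,0,0,0],[0.03,0,0,0,0,0,0],[0.03,0,0,0,0,0,0]]'
python3 - <<'E'
from h import *
s=status.state();print(s["ee_pos"],s["ee_rot"],s["force"].round(2))
a,Rt=adR(-2.);delta(np.array([557,-14.2,185.8])+227*a,Rt)
p,r=pose(); cm=p+r.apply([0,0,177]); 
for n in ["scene","top"]:
    f=vision.grab_frame(n)
    im=f["color"].copy(); np.savez(f"pics/{n}4.npz",**f)
    pts={"cm":cm,"mouth":cm+r.apply([0,0,25]),"top":cm-r.apply([0,0,25]),"tip":np.array([549,-14,198.5]),"seat":np.array([557,-14.2,185.8])}
    x0,y0=(240,150) if n=="scene" else (280,170)
    Z=6; im=cv2.resize(im[y0:y0+100,x0:x0+120],None,fx=Z,fy=Z,interpolation=cv2.INTER_CUBIC)
    for k,P in pts.items():
        u,v=proj(f,P); cv2.circle(im,(int((u+.5-x0)*Z),int((v+.5-y0)*Z)),3,(255,0,255),-1); print(n,k,u.round(1),v.round(1))
    cv2.imwrite(f"pics/{n}4.png",im)
E
```

```text
time_s: 8.32
ee_pos: [437.2, -9.5, 379.0]
ee_rot: [147.8, 0.0, 88.0]
force: [-0.3, 0.2, -3.8]
gripper_width: 51.9
[437.16546571  -9.54939771 379.0216147 ] [1.47837917e+02 7.60359581e-03 8.80143789e+01] [-0.34  0.22 -3.78]
tool shift mm [-0.5 -0.7  0.4] turn rad [ 0.0028 -0.      0.0003]
scene cm 308.8 215.7
scene mouth 312.9 230.1
scene top 304.8 201.1
scene tip 313.9 236.0
scene seat 316.3 244.4
top cm 339.3 231.9
top mouth 339.4 225.9
top top 339.3 238.1
top tip 339.6 224.2
top seat 339.6 220.7
```

View pics/scene4.png

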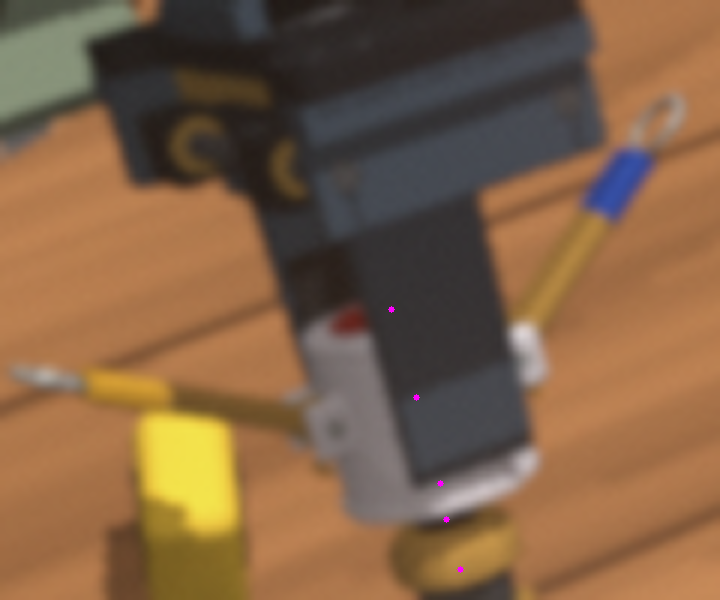

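View pics/top4.png

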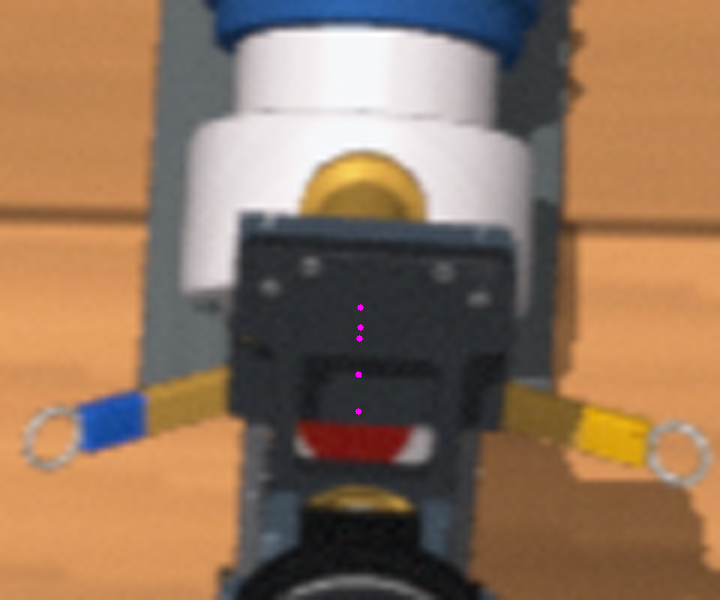

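```bash
python3 -m jog '[[0.03,0,0,0.005,0.001,0,0],[0.03,0,0,0.004,0,0,0],[0.03,0,0,0.004,0,0,0],[0.03,0,0,0,0,0,0]]' 60;  python3 -m jog '[[0.03,0,0,0.004,0,0,0],[0.03,0,0,0.004,0,0,0],[0.03,0,0,0,0,0,0]]'
python3 - <<'E'
from h import *
s=status.state();print(s["ee_pos"],s["ee_rot"],s["force"].round(2),s["torque"].round(2))
a,Rt=adR(-2.);delta(np.array([557,-14.2,185.8])+177*a,Rt)
E
```

```text
time_s: 8.93
ee_pos: [444.2, -9.6, 367.2]
ee_rot: [148.0, 0.0, 88.0]
force: [0.4, 0.5, -3.4]
gripper_width: 51.6
time_s: 9.3
ee_pos: [448.7, -9.9, 360.6]
ee_rot: [147.9, 0.0, 88.0]
force: [2.0, -1.3, -4.1]
gripper_width: 51.5
[448.68192979  -9.91020911 360.63790199] [1.47904678e+02 2.09197519e-02 8.80310639e+01] [ 1.99 -1.31 -4.08] [-0.35  0.45 -0.19]
tool shift mm [-0.5 -0.8 28.7] turn rad [0.0017 0.     0.0007]
```

```bash
python3 -m jog '[[0.03,-0.0005,0.0005,0.004,0,0,0],[0.03,0,0,0.004,0,0,0],[0.03,0,0,0,0,0,0]]';  python3 -m jog '[[0.03,0,0,0.004,0,0,0],[0.03,0,0,0.003,0,0,0],[0.03,0,0,0,0,0,0]]'
python3 - <<'E'
from h import *
s=status.state();print(s["ee_pos"],s["ee_rot"],s["force"].round(2),s["torque"].round(2))
a,Rt=adR(-2.);delta(np.array([557,-14.2,185.8])+177*a,Rt)
E
```

```text
time_s: 9.68
ee_pos: [453.0, -10.4, 353.8]
ee_rot: [148.0, 0.0, 88.0]
force: [0.8, 0.1, -3.6]
gripper_width: 51.3
time_s: 10.05
ee_pos: [456.7, -10.6, 348.0]
ee_rot: [148.0, 0.0, 88.0]
force: [0.2, -1.6, -3.8]
gripper_width: 51.3
[456.71529051 -10.57500987 347.96753398] [1.47978507e+02 4.03780270e-03 8.80335008e+01] [ 0.2  -1.59 -3.84] [-0.07  0.67 -0.  ]
tool shift mm [-0.1 -0.8 13.7] turn rad [ 0.0004 -0.0003  0.0005]
```

```bash
python3 -m jog '[[0.03,-0.0006,0,0.003,0,0,0],[0.03,0,0,0.002,0,0,0],[0.03,0,0,0,0,0,0]]';  python3 -m jog '[[0.03,0,0,0.002,0,0,0],[0.03,0,0,0.002,0,0,0],[0.03,0,0,0,0,0,0]]'; python3 -m jog '[[0.03,0,0,0.002,0,0,0],[0.03,0,0,0.002,0,0,0],[0.03,0,0,0,0,0,0]]'
python3 - <<'E'
from h import *
s=status.state();print(s["ee_pos"],s["ee_rot"],s["force"].round(2),s["torque"].round(2))
a,Rt=adR(-2.);delta(np.array([557,-14.2,185.8])+177*a,Rt)
E
```

```text
time_s: 10.42
ee_pos: [459.0, -11.3, 344.1]
ee_rot: [148.0, 0.0, 88.0]
force: [-2.9, 0.0, -0.1]
gripper_width: 51.5
time_s: 10.8
ee_pos: [461.0, -11.3, 340.9]
ee_rot: [148.0, 0.0, 88.0]
force: [-4.2, -0.1, 2.0]
gripper_width: 51.2
time_s: 11.18
ee_pos: [463.1, -11.4, 337.5]
ee_rot: [148.0, 0.0, 88.0]
force: [-5.5, -0.3, 1.1]
gripper_width: 51.3
[463.11118549 -11.40881814 337.51749837] [1.47959450e+02 5.46077695e-03 8.80329974e+01] [-5.51 -0.35  1.14] [-0.12  1.01 -0.05]
tool shift mm [ 0.5 -0.7  1.4] turn rad [ 0.0007 -0.0002  0.0005]
```

```bash
python3 -m jog '[[0.03,0,0,0.002,0,0,0],[0.03,0,0,0,0,0,0]]';  python3 -m jog '[[0.03,0,0,0.0015,0,0,0],[0.03,0,0,0,0,0,0]]'
python3 - <<'E'
from h import *
s=status.state();print(s["ee_pos"],s["ee_rot"],s["force"].round(2),s["torque"].round(2))
a,Rt=adR(-2.);delta(np.array([557,-14.2,185.8])+177*a,Rt);print((s["force"]+[0,0,3.9])@a)
E
```

```text
time_s: 11.42
ee_pos: [463.3, -11.4, 337.0]
ee_rot: [147.9, 0.0, 88.0]
force: [-16.1, 0.6, 14.7]
gripper_width: 51.5
time_s: 11.68
ee_pos: [463.3, -11.4, 336.9]
ee_rot: [147.9, 0.0, 88.0]
force: [-26.1, 0.7, 23.9]
gripper_width: 51.3
[463.34345357 -11.42187455 336.86855575] [1.47892886e+02 1.15418893e-02 8.80403778e+01] [-26.12   0.73  23.93] [-0.14  1.89 -0.13]
tool shift mm [ 0.5 -0.6  0.8] turn rad [ 0.0019 -0.0002  0.0007]
37.44846620503971
```

```bash
python3 -m jog '[[0.03,0,0,-0.002,0,0,0],[0.03,0,0,-0.0005,0,0,0],[0.0912,0,0,0,0,0,0],[0.0912,0,0,0,0,0,0],[0.0912,0,0,0,0,0,0],[0.0912,0,0,0,0,0,0]]'
python3 -m jog '[[0.0912,0,0,-0.02,0,0,0],[0.0912,0,0,-0.05,0,0,0],[0.0912,0,0,-0.05,0,0,0],[0,0,0,0,0,0,0],[0,0,0,0,0,0,0]]'
python3 - <<'E'
from h import *
p,r=pose(); print(p)
S=np.array([557.1,-14.7,186.8]); a,Rt=adR(-2.)
f=vision.grab_frame("wrist");cv2.imwrite("pics/w5.png",f["color"])
for n in ["scene","top"]:
    f=vision.grab_frame(n); np.savez(f"pics/{n}5.npz",**f)
    x0,y0=(240,170) if n=="scene" else (280,170)
    Z=6; im=cv2.resize(f["color"][y0:y0+100,x0:x0+120],None,fx=Z,fy=Z,interpolation=cv2.INTER_CUBIC)
    ly=Rt.as_matrix()[:,0]
    for P in [S,S+25*a,S-25*a]+[S+s*(28+55*np.cos(.698))*ly+(3.5+55*np.sin(.698))*a for s in (1,-1)]+[S+s*28*ly+3.5*a for s in (1,-1)]:
        u,v=proj(f,P); cv2.circle(im,(int((u+.5-x0)*Z),int((v+.5-y0)*Z)),3,(255,0,255),-1)
    cv2.imwrite(f"pics/{n}5.png",im)
E
```

```text
time_s: 12.42
ee_pos: [464.3, -11.4, 336.4]
ee_rot: [147.9, 0.0, 88.0]
force: [0.0, 0.2, -0.3]
gripper_width: 89.0
time_s: 13.05
ee_pos: [400.3, -9.2, 437.6]
ee_rot: [148.0, 0.0, 88.0]
force: [-0.6, -0.4, -0.3]
gripper_width: 74.0
[400.25677042  -9.22317501 437.55289171]
```

View pics/scene5.png

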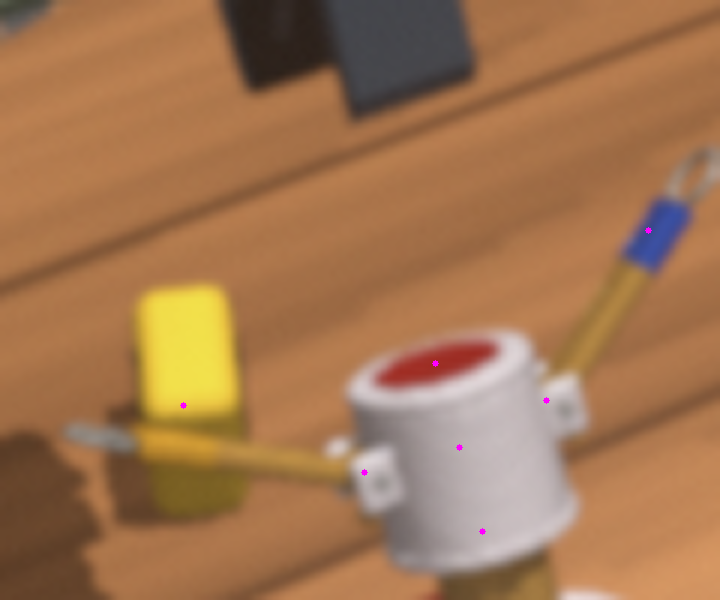

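View pics/top5.png

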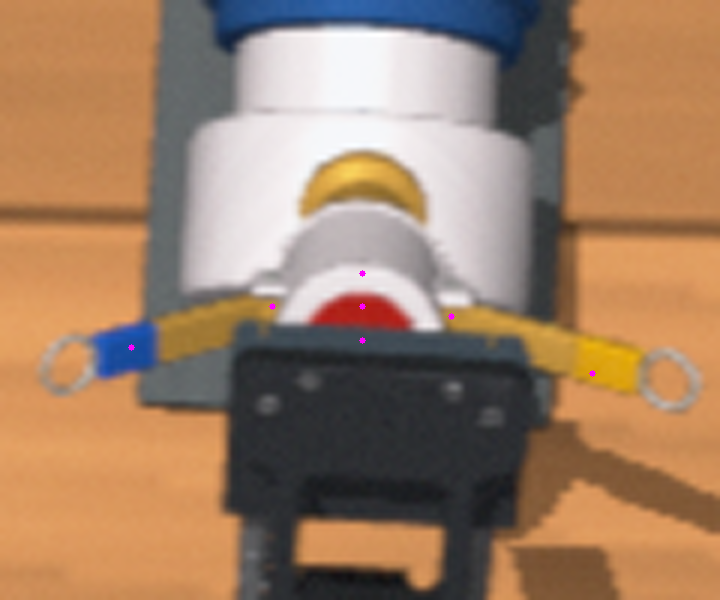

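View pics/w5.png

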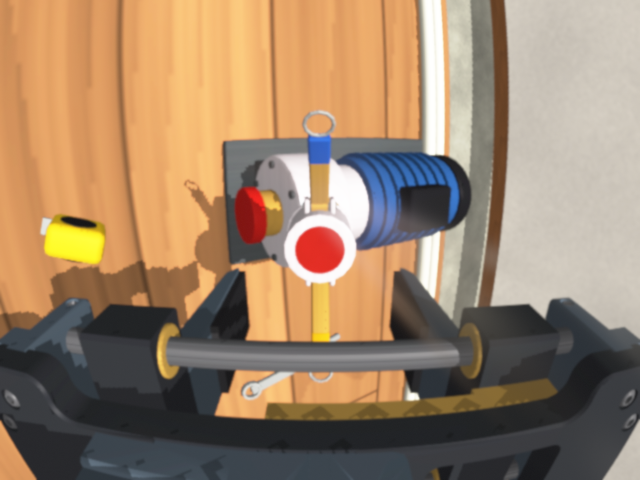

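Run:
```python
from h import *
s=dict(np.load("pics/scene5.npz"));t=dict(np.load("pics/top5.npz"))
S=np.array([557.1,-14.7,186.8]); a,Rt=adR(-2.); M=Rt.as_matrix()
def P(c,x0,y0): return (c[0]/6+x0-.5,c[1]/6+y0-.5)
for nm,A,B in [("blue bar end",(672,205),(96,356)),("blue/brass line",(640,265),(157,342)),("yel bar end",(136,440),(641,368)),("yel/brass line",(217,450),(578,355)),("red c",(437,365),None)]:
    if B is None: continue
    p,e=tri([ray(s,P(A,240,170)),ray(t,P(B,280,170))]); q=(p-S); print(nm,p.round(1),np.round(e,1),"l,fwd,w",(q@M[:,0]).round(1),(q@M[:,1]).round(1),(q@a).round(1))
for n,f,g in (("s",s,None),("t",t,None)):
    c=cloud(f);hsv=cv2.cvtColor(f["color"],cv2.COLOR_BGR2HSV);q=c-S
    L=q@M[:,0];W=q@a;F=q@M[:,1]
    ok=(f["depth"]>0)&(abs(F)<25)&(abs(L)<110)&(abs(L)>36)&(W>-50)&(W<75)
    for sg in (1,-1):
        m=ok&(L*sg>0); l=L[m]*sg;w=W[m]
        for lo in range(36,100,8):
            k=(l>=lo)&(l<lo+8)
            if k.sum()>3: print(n,sg,lo,k.sum(),np.median(w[k]).round(1),np.median(F[m][k]).round(1))
```

```text
blue bar end [535.8  66.4 222.1] [0.4 0.4] l,fwd,w 80.3 -1.7 42.8
blue/brass line [542.5  49.9 212.4] [1.5 1.5] l,fwd,w 64.0 -0.8 30.7
yel bar end [536.4 -99.2 216.8] [0. 0.] l,fwd,w -85.1 0.8 34.9
yel/brass line [541.4 -80.  207.1] [0.8 0.8] l,fwd,w -65.8 -0.7 24.3
s 1 36 40 13.8 5.7
s 1 44 39 19.9 5.2
s 1 52 42 25.6 5.1
s 1 60 39 32.3 5.9
s 1 68 47 38.3 5.7
s 1 76 21 42.8 7.0
s 1 84 16 48.7 2.7
s 1 92 9 52.1 0.9
s -1 36 29 10.2 7.2
s -1 44 27 14.9 7.6
s -1 52 28 19.2 7.3
s -1 60 30 23.4 7.4
s -1 68 31 27.3 7.7
s -1 76 33 32.2 7.6
s -1 84 22 35.0 3.1
s -1 92 17 40.1 7.5
t 1 36 21 17.0 3.3
t 1 44 38 21.9 0.6
t 1 52 32 27.4 0.8
t 1 60 41 33.5 0.1
t 1 68 36 40.6 0.9
t 1 76 34 43.8 0.2
t 1 84 13 51.2 -6.6
t 1 92 13 54.8 0.2
t -1 36 18 13.9 3.9
t -1 44 22 19.7 4.8
t -1 52 34 24.0 0.2
t -1 60 35 28.1 1.1
t -1 68 39 33.2 1.0
t -1 76 32 36.4 2.0
t -1 84 20 37.2 2.7
t -1 92 16 42.1 0.2
```

```bash
cat > sl.py <<'E'
from h import *
def slopes(f,S,ly,a,tag):
    fw=np.cross(a,ly)
    c=cloud(f);q=c-S;L=q@ly;W=q@a;F=q@fw
    for sg in (1,-1):
        m=(f["depth"]>0)&(abs(F)<10)&(L*sg>42)&(L*sg<76)&(W>-60)&(W<60)
        l=L[m]*sg;w=W[m]
        from scipy.stats import theilslopes
        if m.sum()>10:
            sl=theilslopes(w,l); print(tag,"left" if sg>0 else "right",m.sum(),"angle",np.degrees(np.arctan(sl[0])).round(1),"w at l=60",(sl[1]+60*sl[0]).round(1))
E
python3 - <<'E'
from sl import *
# initial: left=blue along yaw16
ly=np.array([np.cos(np.radians(16)),np.sin(np.radians(16)),0])
for n in ("scene","top"): slopes(dict(np.load(f"pics/{n}.npz")),np.array([454,-286,25.]),ly,np.array([0,0,1.]),n+"0")
a,Rt=adR(-2.);M=Rt.as_matrix();S=np.array([557.1,-14.7,186.8])
for n in ("scene","top"):
    slopes(dict(np.load(f"pics/{n}3.npz")),S+98.5*a,M[:,0],a,n+"3")
    slopes(dict(np.load(f"pics/{n}4.npz")),S+49.2*a,M[:,0],a,n+"4")
    slopes(dict(np.load(f"pics/{n}5.npz")),S,M[:,0],a,n+"5")
E
```

```text
scene0 left 257 angle 1.5 w at l=60 -25.1
scene0 right 215 angle 25.9 w at l=60 21.1
top0 left 202 angle 27.7 w at l=60 20.4
top0 right 201 angle 18.9 w at l=60 17.1
scene3 left 170 angle 37.3 w at l=60 27.5
scene3 right 120 angle 27.9 w at l=60 19.6
scene4 left 168 angle 37.5 w at l=60 27.6
scene4 right 117 angle 28.8 w at l=60 21.2
scene5 left 177 angle 37.6 w at l=60 28.2
scene5 right 121 angle 28.8 w at l=60 20.8
top3 left 179 angle 38.1 w at l=60 31.1
top3 right 172 angle 28.4 w at l=60 24.2
top4 left 165 angle 38.7 w at l=60 29.8
top4 right 165 angle 29.2 w at l=60 25.6
top5 left 156 angle 38.0 w at l=60 30.2
top5 right 134 angle 29.5 w at l=60 25.9
```

```bash
sed -i 's/W>-60/W>WM/; s/,tag):/,tag,WM=-60):/' sl.py
python3 - <<'E'
from sl import *
for y in (15,16,17):
  ly=np.array([np.cos(np.radians(y)),np.sin(np.radians(y)),0])
  for n in ("scene","top"): slopes(dict(np.load(f"pics/{n}.npz")),np.array([454,-286,25.]),ly,np.array([0,0,1.]),n+"0",5)
E
```

```text
scene0 left 71 angle 38.2 w at l=60 29.3
scene0 right 173 angle 29.7 w at l=60 24.6
top0 left 109 angle 38.3 w at l=60 31.4
top0 right 121 angle 27.1 w at l=60 23.6
scene0 left 72 angle 38.1 w at l=60 29.3
scene0 right 174 angle 29.7 w at l=60 24.6
top0 left 114 angle 38.2 w at l=60 31.4
top0 right 121 angle 27.2 w at l=60 23.6
scene0 left 71 angle 38.0 w at l=60 29.3
scene0 right 174 angle 29.7 w at l=60 24.6
top0 left 115 angle 38.0 w at l=60 31.3
top0 right 118 angle 27.1 w at l=60 23.6
```

```bash
cat > arm.py <<'E'
from h import *
S=np.array([557.1,-14.7,186.8]); a,Rt=adR(-2.); ly=Rt.as_matrix()[:,0]
def tcp(phi,tau,sg,r=50,off=3.5):
    ph=np.radians(phi);tt=np.radians(tau)
    l=28+r*np.cos(ph)-off*np.sin(ph); w=3.5+r*np.sin(ph)+off*np.cos(ph)
    l-=191*np.sin(tt); w+=191*np.cos(tt)
    return S+sg*l*ly+w*a, Rt*R.from_rotvec([0,sg*tt,0])
def path(wps,sg,start=None):
    P,Q=start if start else pose()
    for phi,tau,r,off in wps:
        p1,r1=tcp(phi,tau,sg,r,off); d=Q.inv().apply(p1-P); print(phi,tau,"shift mm",d.round(1),"turn",(Q.inv()*r1).as_rotvec().round(4)); P,Q=p1,r1
E
python3 - <<'E'
from arm import *
print(status.state()["gripper_width"])
path([(38,25,50,28.5),(38,25,50,8)]+[(38-11*i,25-8.1*i,50,5) for i in range(1,9)],1)
E
```

```text
62.18701145063081
38 25 shift mm [-30.9   0.5  64.9] turn [-0.0024  0.4361 -0.    ]
38 25 shift mm [ 4.6 -0.  20. ] turn [0. 0. 0.]
27 16.9 shift mm [29.8  0.  14.2] turn [ 0.     -0.1414 -0.    ]
16 8.8 shift mm [28.6 -0.  11.4] turn [ 0.     -0.1414  0.    ]
5 0.7000000000000028 shift mm [28.2  0.  11.5] turn [-0.     -0.1414 -0.    ]
-6 -7.399999999999999 shift mm [27.7 -0.  11.5] turn [ 0.     -0.1414  0.    ]
-17 -15.5 shift mm [27.2  0.  11.5] turn [ 0.     -0.1414 -0.    ]
-28 -23.599999999999994 shift mm [26.7 -0.  11.5] turn [ 0.     -0.1414  0.    ]
-39 -31.699999999999996 shift mm [26.2  0.  11.5] turn [ 0.     -0.1414 -0.    ]
-50 -39.8 shift mm [25.7  0.  11.5] turn [-0.     -0.1414 -0.    ]
```

```bash
python3 -m jog '[[0,0,0,0,0,0.145,0],[0,0,0,0,0,0.145,0],[0,0,0,0,0,0.146,0],[0,0,0,0,0,0,0],[0,0,0,0,0,0,0]]' 20
python3 - <<'E'
from arm import *
s=status.state();print(s["gripper_width"],s["qpos"].round(1),s["force"].round(1))
path([(38,25,50,28.5),(38,25,50,8)],1)
E
```

```text
time_s: 13.82
ee_pos: [400.6, -9.4, 437.3]
ee_rot: [145.6, -20.7, 101.6]
force: [0.1, -1.0, -0.4]
gripper_width: 12.4
12.415921924185431 [-13.5  -3.9 116.2  41.6  49.3 -41.4] [ 0.1 -1.  -0.4]
38 25 shift mm [-55.2   0.2  46.9] turn [-0.0017  0.007  -0.0002]
38 25 shift mm [ 4.6 -0.  20. ] turn [0. 0. 0.]
```

```bash
python3 -m jog '[[0,-0.028,0,0.023,0,0.007,0],[0,-0.027,0,0.023,0,0,0],[0,0,0,0,0,0,0],[0,0,0,0,0,0,0]]'
python3 - <<'E'
from arm import *
s=status.state();print(s["gripper_width"],s["qpos"].round(1),s["force"].round(1))
path([(38,25,50,8)]+[(38-11*i,25-8.1*i,50,5) for i in range(1,3)],1)
f=vision.grab_frame("scene");x0,y0=240,150
cv2.imwrite("pics/s6.png",cv2.resize(f["color"][y0:y0+120,x0:x0+140],None,fx=5,fy=5,interpolation=cv2.INTER_CUBIC))
E
```

```text
time_s: 14.32
ee_pos: [433.6, -40.4, 383.5]
ee_rot: [145.4, -21.1, 102.0]
force: [0.7, 0.1, 0.2]
gripper_width: 0.4
0.41718094840030046 [-17.1   3.  118.   48.3  45.8 -53.3] [0.7 0.1 0.2]
38 25 shift mm [ 2.9 -0.3 21.3] turn [-0.0004 -0.0025  0.0013]
27 16.9 shift mm [29.8  0.  14.2] turn [ 0.     -0.1414 -0.    ]
16 8.8 shift mm [28.6 -0.  11.4] turn [ 0.     -0.1414  0.    ]
```

View pics/s6.png

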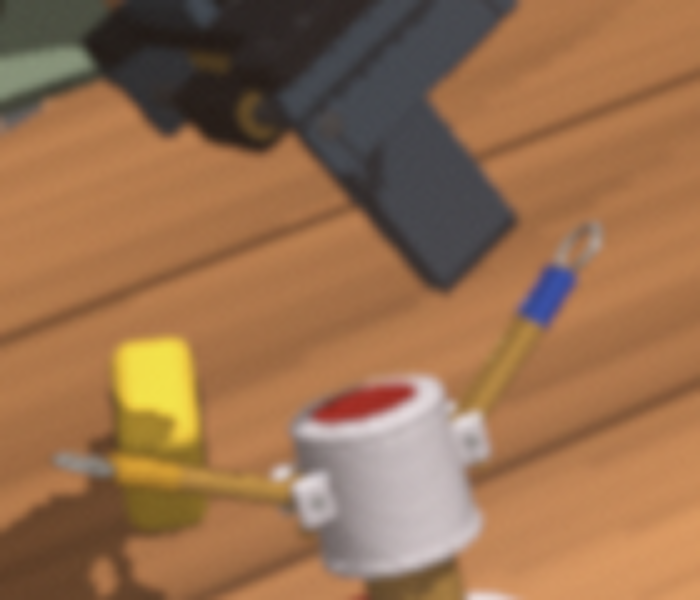

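```bash
python3 -m jog '[[0,0.003,0,0.021,0,-0.002,0],[0,0,0,0,0,0,0]]'; python3 -m jog '[[0,0.015,0,0.007,0,-0.0707,0],[0,0.0148,0,0.007,0,-0.0707,0],[0,0.0143,0,0.0057,0,-0.0707,0],[0,0.0143,0,0.0057,0,-0.0707,0]]'
python3 - <<'E'
from arm import *
s=status.state();print(s["gripper_width"],s["qpos"].round(1),s["force"].round(1))
path([(16,8.8,50,5)],1)
f=vision.grab_frame("scene");x0,y0=240,150
cv2.imwrite("pics/s7.png",cv2.resize(f["color"][y0:y0+120,x0:x0+140],None,fx=5,fy=5,interpolation=cv2.INTER_CUBIC))
E
```

```text
time_s: 14.62
ee_pos: [443.1, -28.7, 368.2]
ee_rot: [145.4, -21.0, 102.0]
force: [0.3, 0.6, 0.3]
gripper_width: 0.6
time_s: 15.12
ee_pos: [447.7, 34.2, 365.3]
ee_rot: [147.5, -7.4, 92.7]
force: [-1.7, -1.5, 1.1]
gripper_width: 0.4
0.36357484442597604 [  0.5   3.1 119.3  16.9  26.1 -13.1] [-1.7 -1.5  1.1]
16 8.8 shift mm [ 0.5 -0.5 -0.6] turn [0.0027 0.0014 0.0004]
```

View pics/s7.png

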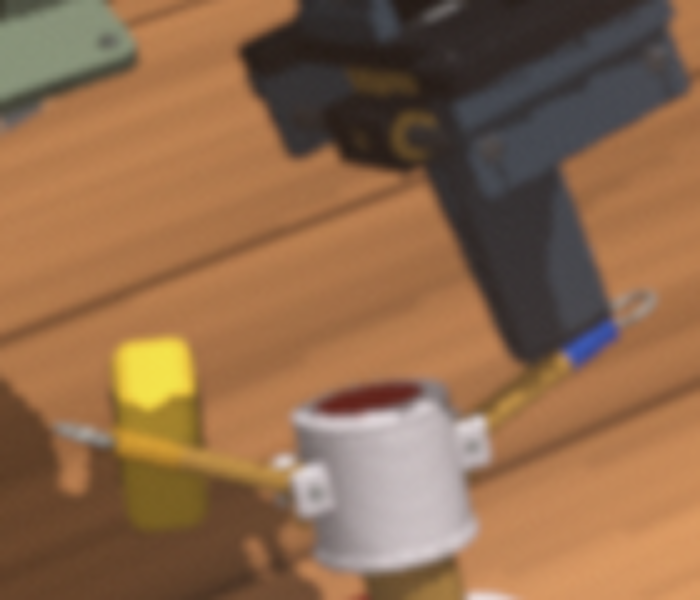

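```bash
python3 -m jog '[[0,0.0141,0,0.0057,0,-0.0707,0],[0,0.0141,0,0.0057,0,-0.0707,0],[0,0.0139,0,0.0057,0,-0.0707,0],[0,0.0139,0,0.0057,0,-0.0707,0]]';python3 -m jog '[[0,0.0136,0,0.0057,0,-0.0707,0],[0,0.0136,0,0.0057,0,-0.0707,0]]'
python3 - <<'E'
from arm import *
s=status.state();print(s["gripper_width"],s["qpos"].round(1),s["force"].round(1))
path([(-17,-15.5,50,5)],1)
f=vision.grab_frame("scene");x0,y0=240,150
cv2.imwrite("pics/s8.png",cv2.resize(f["color"][y0:y0+120,x0:x0+140],None,fx=5,fy=5,interpolation=cv2.INTER_CUBIC))
E
```

```text
time_s: 15.68
ee_pos: [460.6, 90.1, 348.1]
ee_rot: [147.7, 6.3, 84.0]
force: [-1.6, 1.0, 0.2]
gripper_width: 0.4
time_s: 15.92
ee_pos: [469.9, 114.8, 334.9]
ee_rot: [146.9, 13.1, 79.6]
force: [-3.0, 1.6, 1.7]
gripper_width: 0.4
0.4396686101151198 [ 19.9  10.4 116.2 -45.6  38.   59.5] [-3.   1.6  1.7]
-17 -15.5 shift mm [ 0.9 -0.7 -3.9] turn [ 0.0017  0.0009 -0.0009]
```

View pics/s8.png

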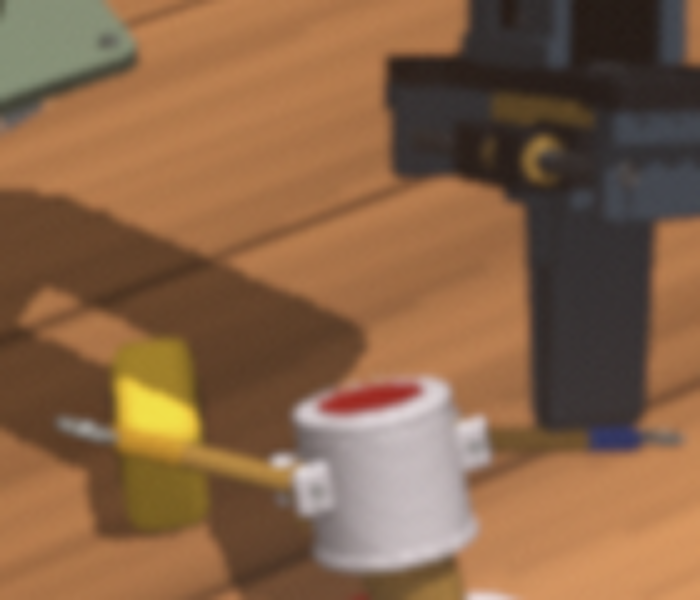

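```bash
python3 -m jog '[[0,0.0136,0,0.0047,0,-0.0707,0],[0,0.0134,0,0.0047,0,-0.0707,0],[0,0.0132,0,0.0047,0,-0.0707,0]]';python3 -m jog '[[0,0.0131,0,0.0057,0,-0.0707,0],[0,0.0129,0,0.0057,0,-0.0707,0],[0,0,0,0,0,0,0]]'
python3 - <<'E'
from arm import *
s=status.state();print(s["gripper_width"],s["qpos"].round(1),s["force"].round(1))
path([(-44.5,-35.5,50,5)],1)
f=vision.grab_frame("scene");x0,y0=240,150
cv2.imwrite("pics/s9.png",cv2.resize(f["color"][y0:y0+120,x0:x0+140],None,fx=5,fy=5,interpolation=cv2.INTER_CUBIC))
E
```

```text
time_s: 16.35
ee_pos: [485.2, 147.3, 312.1]
ee_rot: [144.8, 23.1, 72.5]
force: [-1.7, 1.7, 2.3]
gripper_width: 0.5
time_s: 16.73
ee_pos: [498.1, 164.0, 291.8]
ee_rot: [142.5, 29.7, 67.3]
force: [0.4, 3.0, 0.8]
gripper_width: 0.4
0.4211915568985403 [ 28.4  21.3 111.2 -57.6  58.6  77.6] [0.4 3.  0.8]
-44.5 -35.5 shift mm [-1.1 -0.4 -4.1] turn [-0.001   0.0022  0.0015]
```

View pics/s9.png

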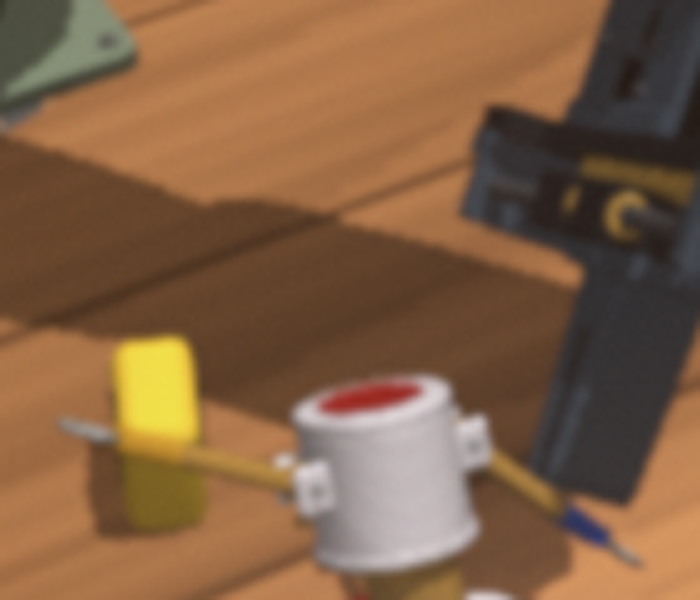

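```bash
python3 -m jog '[[0,0,0,0.003,0,-0.03,0],[0,0,0,0,0,0,0]]';python3 -m jog '[[0,0,0,0.003,0,0,0],[0,0,0,0,0,0,0]]';python3 -m jog '[[0,0,0,0.003,0,0,0],[0,0,0,0,0,0,0]]'
python3 - <<'E'
from arm import *
s=status.state();print(s["gripper_width"],s["qpos"].round(1),s["force"].round(1))
f=vision.grab_frame("scene");x0,y0=240,150
cv2.imwrite("pics/s10.png",cv2.resize(f["color"][y0:y0+120,x0:x0+140],None,fx=5,fy=5,interpolation=cv2.INTER_CUBIC))
from sl import slopes
slopes(f,S,ly,a,"s")
E
```

```text
time_s: 17.02
ee_pos: [499.2, 163.2, 290.1]
ee_rot: [141.9, 30.7, 66.2]
force: [-2.7, 11.1, 2.2]
gripper_width: 0.6
time_s: 17.27
ee_pos: [499.9, 162.3, 289.3]
ee_rot: [141.8, 30.5, 66.1]
force: [-9.7, 19.3, 8.9]
gripper_width: 0.6
time_s: 17.52
ee_pos: [500.6, 161.5, 288.6]
ee_rot: [141.8, 30.4, 66.1]
force: [-17.9, 27.4, 18.2]
gripper_width: 0.5
0.5479395189789207 [ 28.2  21.8 111.2 -58.4  59.3  78.7] [-17.9  27.4  18.2]
s left 295 angle 51.9 w at l=60 -19.5
s right 127 angle 36.2 w at l=60 32.1
```

View pics/s10.png

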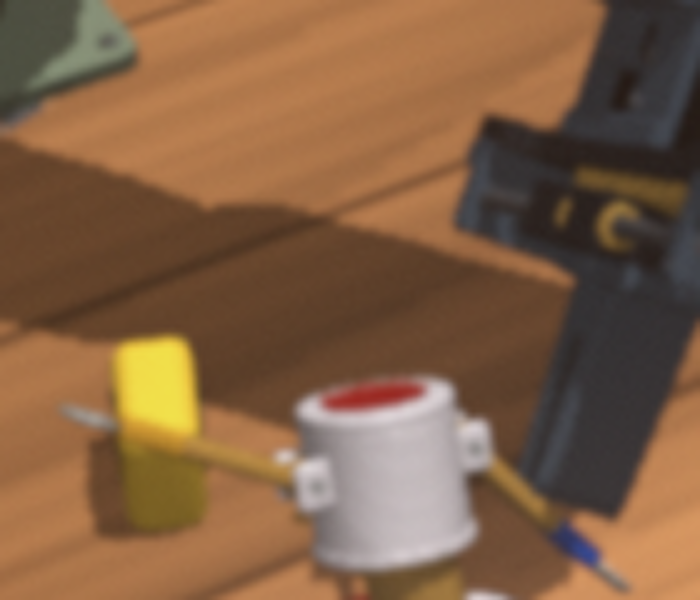

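```bash
python3 -m jog '[[0,0,0,-0.009,0,0,0],[0,0,0,-0.03,0,0,0],[0,0.02,0,-0.05,0,0,0],[0,0.02,0,-0.05,0,0,0],[0,0,0,0,0,0,0]]'
python3 - <<'E'
from arm import *
from sl import slopes
s=status.state();print(s["ee_pos"],s["force"].round(1))
for n in ("scene","top"):
    f=vision.grab_frame(n);np.savez(f"pics/{n}11.npz",**f)
    x0,y0=(240,160) if n=="scene" else (280,170)
    Z=6;cv2.imwrite(f"pics/{n}11.png",cv2.resize(f["color"][y0:y0+100,x0:x0+130],None,fx=Z,fy=Z,interpolation=cv2.INTER_CUBIC))
    slopes(f,S,ly,a,n)
    c=cloud(f);q=c-S;L=q@ly;W=q@a;F=q@Rt.as_matrix()[:,1]
    m=(f["depth"]>0)&(abs(F)<20)&(abs(L)<20)&(W>18)&(W<40)
    A=np.c_[L[m],F[m],np.ones(m.sum())]; k=np.linalg.lstsq(A,W[m],rcond=None)[0]; print(n,"top plane tilt deg l,f",np.degrees(np.arctan(k[:2])).round(1),"w0",k[2].round(1),m.sum())
    f=dict(np.load(f"pics/{n}5.npz"));c=cloud(f);q=c-S;L=q@ly;W=q@a;F=q@Rt.as_matrix()[:,1]
    m=(f["depth"]>0)&(abs(F)<20)&(abs(L)<20)&(W>18)&(W<40)
    A=np.c_[L[m],F[m],np.ones(m.sum())]; k=np.linalg.lstsq(A,W[m],rcond=None)[0]; print(n,"BEFORE",np.degrees(np.arctan(k[:2])).round(1),"w0",k[2].round(1),m.sum())
E
```

```text
time_s: 18.2
ee_pos: [459.4, 277.7, 360.4]
ee_rot: [141.7, 30.8, 66.1]
force: [-0.3, -1.0, -0.7]
gripper_width: 0.4
[459.40769881 277.71488074 360.41888695] [-0.3 -1.  -0.7]
scene left 106 angle -54.1 w at l=60 -44.7
scene right 123 angle 34.1 w at l=60 28.6
scene top plane tilt deg l,f [-0.9 -2.9] w0 24.8 171
scene BEFORE [ 0.4 -1.5] w0 24.0 178
top left 119 angle -55.5 w at l=60 -35.9
top right 155 angle 34.4 w at l=60 33.4
top top plane tilt deg l,f [-3.6  0.4] w0 27.0 410
top BEFORE [ 0.3 -1.9] w0 25.5 165
```

View pics/scene11.png

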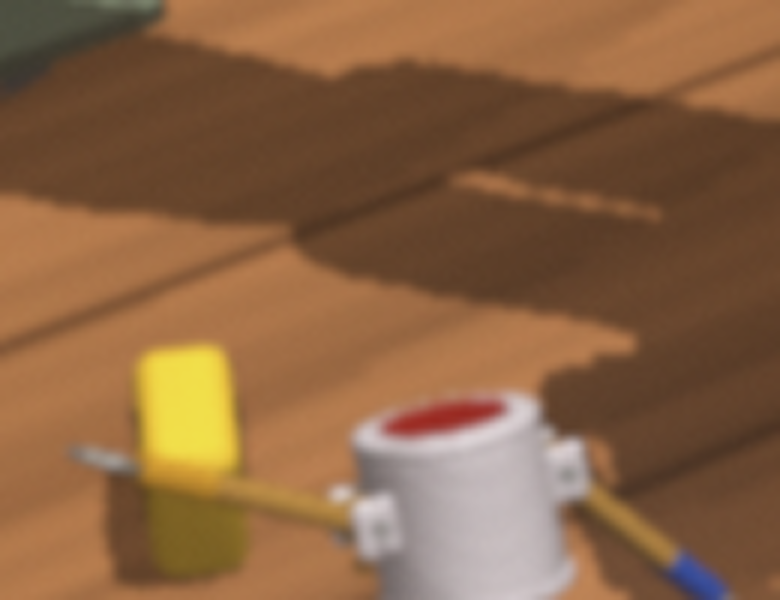

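View pics/top11.png

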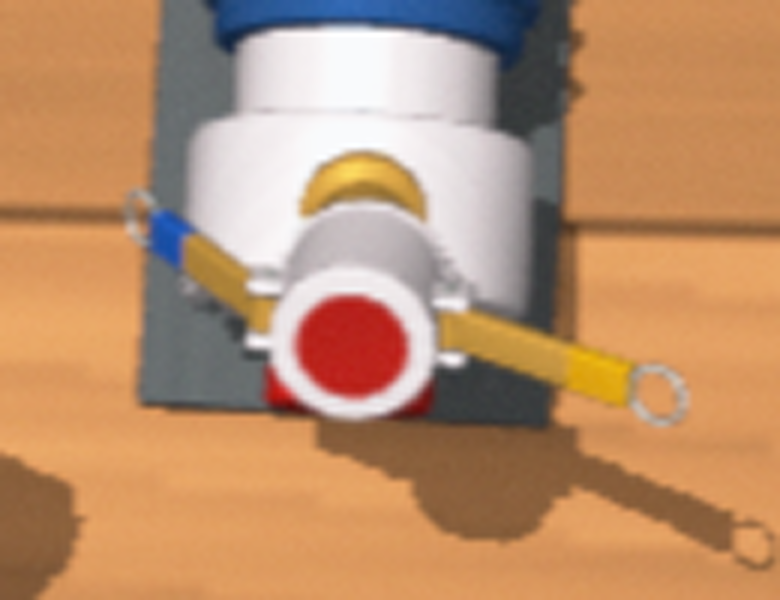

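Run:
```python
from arm import *
p,r=pose()
N=S+310*a
rows(p,r,N,Rt,8,0,0)
path([(36,25,50,40),(36,25,50,10)]+[(36-11*i,25-8.1*i,50,5) for i in range(1,9)],-1,(N,Rt))
```

```text
[0.0, -0.0366, 0.0, 0.0111, -0.0001, 0.0817, 0.0001]
[0.0, -0.0374, 0.0, 0.0081, -0.0001, 0.0817, 0.0001]
[0.0, -0.0379, 0.0, 0.005, -0.0001, 0.0817, 0.0001]
[0.0, -0.0382, 0.0, 0.0019, -0.0001, 0.0817, 0.0001]
[0.0, -0.0382, 0.0, -0.0012, -0.0001, 0.0817, 0.0001]
[0.0, -0.038, 0.0, -0.0043, -0.0001, 0.0817, 0.0001]
[0.0, -0.0375, 0.0, -0.0074, -0.0001, 0.0817, 0.0001]
[0.0, -0.0368, 0.0001, -0.0105, -0.0001, 0.0817, 0.0001]
36 25 shift mm [35.8  0.  71.6] turn [-0.     -0.4363 -0.    ]
36 25 shift mm [-5.7 -0.  29.4] turn [0. 0. 0.]
25 16.9 shift mm [-29.7   0.   16.3] turn [-0.      0.1414  0.    ]
14 8.8 shift mm [-28.3  -0.   11.4] turn [0.     0.1414 0.    ]
3 0.7000000000000028 shift mm [-27.8  -0.   11.5] turn [-0.      0.1414  0.    ]
-8 -7.399999999999999 shift mm [-27.3   0.   11.5] turn [0.     0.1414 0.    ]
-19 -15.5 shift mm [-26.8  -0.   11.5] turn [ 0.      0.1414 -0.    ]
-30 -23.599999999999994 shift mm [-26.4   0.   11.5] turn [-0.      0.1414  0.    ]
-41 -31.699999999999996 shift mm [-25.9  -0.   11.5] turn [ 0.      0.1414 -0.    ]
-52 -39.8 shift mm [-25.4   0.   11.4] turn [-0.      0.1414  0.    ]
```

```bash
python3 -m jog '[[0,-0.0366,0,0.011,0,0.0817,0],[0,-0.0374,0,0.008,0,0.0817,0],[0,-0.0379,0,0.005,0,0.0817,0],[0,-0.0382,0,0.002,0,0.0817,0],[0,-0.0382,0,-0.001,0,0.0817,0],[0,-0.038,0,-0.004,0,0.0817,0],[0,-0.0375,0,-0.0074,0,0.0817,0],[0,-0.0368,0,-0.0105,0,0.0817,0],[0,0,0,0,0,0,0]]'; python3 -m jog '[[0,0,0,0,0,-0.1454,0],[0,0,0,0,0,-0.1454,0],[0,0,0,0,0,-0.1454,0],[0,0,0,0,0,0,0]]'
python3 - <<'E'
from arm import *
s=status.state();print(s["ee_pos"],s["ee_rot"],s["qpos"].round(1))
path([(36,25,50,40),(36,25,50,10)],-1)
E
```

```text
time_s: 19.42
ee_pos: [393.6, -4.6, 446.4]
ee_rot: [148.3, 0.8, 87.0]
force: [0.0, -0.2, -0.6]
gripper_width: 0.3
time_s: 19.92
ee_pos: [395.0, -0.4, 445.2]
ee_rot: [145.7, 21.9, 73.9]
force: [-0.3, -0.0, -1.0]
gripper_width: 0.5
[ 3.95009352e+02 -3.86953088e-01  4.45204985e+02] [145.6729724   21.87188955  73.91422068] [  9.2  -4.3 115.5 -41.9  51.   40.5]
36 25 shift mm [53.6  1.5 48.4] turn [-0.0058  0.0144  0.0058]
36 25 shift mm [-5.7 -0.  29.4] turn [0. 0. 0.]
```

```bash
python3 -m jog '[[0,0.027,0.0008,0.024,-0.006,0.014,0.006],[0,0.0265,0.0007,0.0245,0,0,0],[0,0,0,0,0,0,0],[0,0,0,0,0,0,0]]'
python3 - <<'E'
from arm import *
s=status.state();print(s["ee_pos"],s["ee_rot"],s["qpos"].round(1))
path([(36,25,50,10)],-1)
f=vision.grab_frame("scene");x0,y0=230,150
cv2.imwrite("pics/s12.png",cv2.resize(f["color"][y0:y0+120,x0:x0+140],None,fx=5,fy=5,interpolation=cv2.INTER_CUBIC))
E
```

```text
time_s: 20.42
ee_pos: [432.3, 24.4, 391.0]
ee_rot: [145.3, 20.9, 73.9]
force: [-0.1, 0.3, 0.2]
gripper_width: 0.3
[432.32956865  24.35739613 391.03875874] [145.26485807  20.92448388  73.87230315] [ 11.8   2.5 117.3 -47.4  45.6  51.2]
36 25 shift mm [-4.  -1.3 30.5] turn [ 0.0011  0.0012 -0.0041]
```

View pics/s12.png

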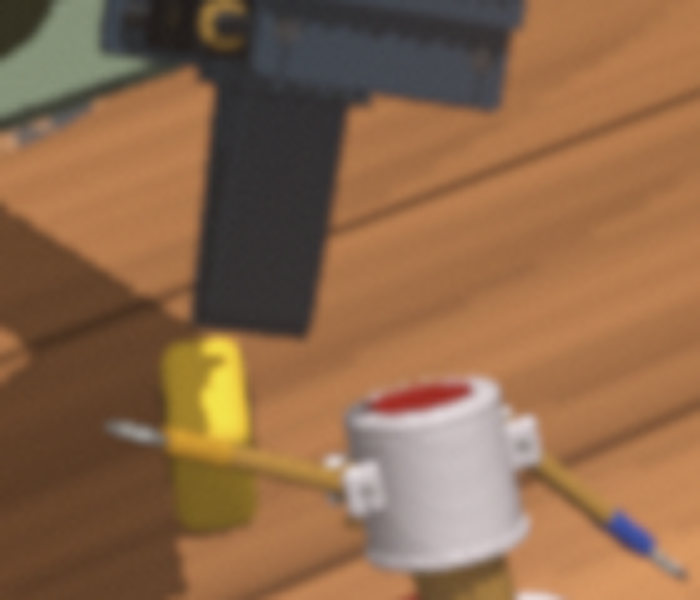

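```bash
python3 -m jog '[[0,-0.004,-0.0013,0.03,0,0,-0.004],[0,0,0,0,0,0,0]]'; python3 -m jog '[[0,-0.015,0,0.008,0,0.0707,0],[0,-0.0148,0,0.008,0,0.0707,0],[0,-0.0142,0,0.0057,0,0.0707,0],[0,-0.0142,0,0.0057,0,0.0707,0]]';  python3 -m jog '[[0,-0.0139,0,0.0057,0,0.0707,0],[0,-0.0139,0,0.0057,0,0.0707,0]]'
python3 - <<'E'
from arm import *
s=status.state();print(s["ee_pos"],s["force"].round(1),s["qpos"].round(1))
path([(3,0.7,50,5)],-1)
f=vision.grab_frame("scene");x0,y0=230,150
cv2.imwrite("pics/s13.png",cv2.resize(f["color"][y0:y0+120,x0:x0+140],None,fx=5,fy=5,interpolation=cv2.INTER_CUBIC))
E
```

```text
time_s: 20.72
ee_pos: [443.9, 6.9, 368.3]
ee_rot: [145.4, 21.1, 74.0]
force: [-0.1, 0.7, 0.3]
gripper_width: 0.3
time_s: 21.22
ee_pos: [445.3, -56.6, 364.7]
ee_rot: [147.4, 7.5, 83.4]
force: [-0.4, 2.1, 1.3]
gripper_width: 0.6
time_s: 21.48
ee_pos: [448.7, -85.4, 358.1]
ee_rot: [147.7, 0.7, 87.7]
force: [-2.3, -0.2, 0.3]
gripper_width: 0.4
[448.72843732 -85.39414215 358.0855466 ] [-2.3 -0.2  0.3] [-14.    4.4 118.9  13.2  25.5 -22.3]
3 0.7 shift mm [-0.9 -1.  -0.7] turn [0.0052 0.0008 0.0019]
```

View pics/s13.png

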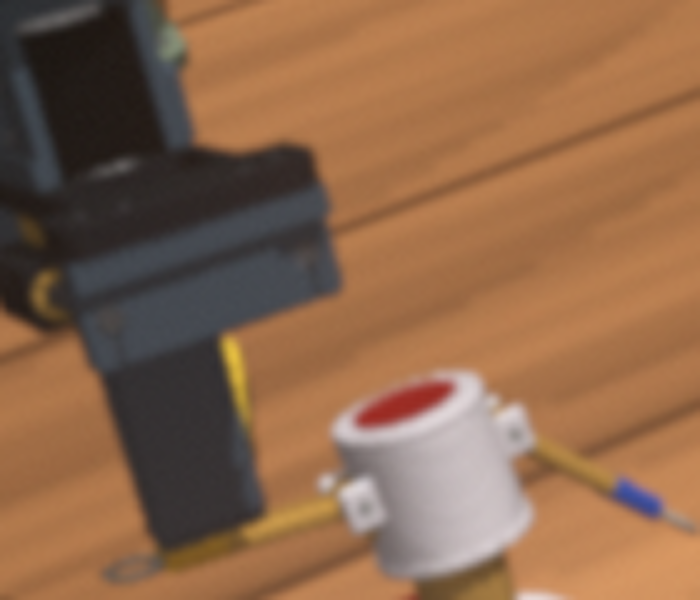

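```bash
python3 -m jog '[[0,-0.0137,0.0005,0.0057,0,0.0707,0],[0,-0.0137,0.0005,0.0057,0,0.0707,0],[0,-0.0134,0,0.0057,0,0.0707,0],[0,-0.0134,0,0.0057,0,0.0707,0]]';  python3 -m jog '[[0,-0.0132,0,0.0057,0,0.0707,0],[0,-0.0132,0,0.0057,0,0.0707,0],[0,0,0,0,0,0,0]]'
python3 - <<'E'
from arm import *
s=status.state();print(s["ee_pos"],s["force"].round(1),s["qpos"].round(1))
path([(-30,-23.6,50,5),(-41,-31.7,50,5)],-1)
f=vision.grab_frame("scene");x0,y0=230,150
cv2.imwrite("pics/s14.png",cv2.resize(f["color"][y0:y0+120,x0:x0+140],None,fx=5,fy=5,interpolation=cv2.INTER_CUBIC))
E
```

```text
time_s: 22.02
ee_pos: [462.6, -137.4, 334.9]
ee_rot: [146.9, -12.9, 96.4]
force: [-3.3, -0.9, 1.7]
gripper_width: 0.5
time_s: 22.4
ee_pos: [472.1, -159.9, 318.2]
ee_rot: [145.7, -19.6, 100.9]
force: [-1.5, -2.2, 2.5]
gripper_width: 0.5
[ 472.05540249 -159.89024495  318.16405372] [-1.5 -2.2  2.5] [-29.7  14.3 114.9  52.2  46.9 -70.3]
-30 -23.6 shift mm [-0.4 -1.8 -4.6] turn [0.0006 0.0042 0.0002]
-41 -31.7 shift mm [-25.9  -0.   11.5] turn [ 0.      0.1414 -0.    ]
```

View pics/s14.png

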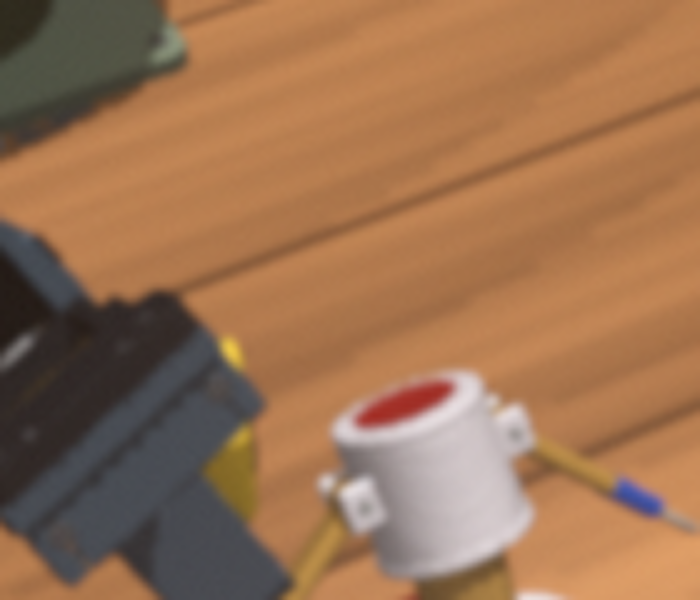

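```bash
python3 -m jog '[[0,-0.013,0,0.0047,0,0.0707,0],[0,-0.013,0,0.0047,0,0.0707,0],[0,-0.0128,0,0.0047,0,0.0707,0],[0,0,0,0,0,0,0]]';  python3 -m jog '[[0,0,0,0.003,0,0.03,0],[0,0,0,0,0,0,0]]';python3 -m jog '[[0,0,0,0.003,0,0,0],[0,0,0,0,0,0,0]]'
python3 - <<'E'
from arm import *
s=status.state();print(s["ee_pos"],s["force"].round(1),s["qpos"].round(1))
path([(-50,-38,50,5)],-1)
f=vision.grab_frame("scene");x0,y0=230,150
cv2.imwrite("pics/s15.png",cv2.resize(f["color"][y0:y0+120,x0:x0+140],None,fx=5,fy=5,interpolation=cv2.INTER_CUBIC))
E
```

```text
time_s: 22.95
ee_pos: [487.2, -187.9, 291.9]
ee_rot: [142.5, -29.5, 108.7]
force: [-0.1, -1.7, 2.4]
gripper_width: 0.2
time_s: 23.2
ee_pos: [488.7, -188.7, 290.2]
ee_rot: [142.0, -30.2, 109.6]
force: [-3.3, -15.5, 1.1]
gripper_width: 0.4
time_s: 23.45
ee_pos: [489.3, -187.9, 289.5]
ee_rot: [141.9, -30.0, 109.7]
force: [-12.7, -25.0, 9.4]
gripper_width: 0.5
[ 489.34723085 -187.87764761  289.5051709 ] [-12.7 -25.    9.4] [-33.9  21.4 111.6  57.5  59.9 -79.4]
-50 -38 shift mm [-5.4 -2.2 -3. ] turn [0.0013 0.0275 0.0058]
```

View pics/s15.png

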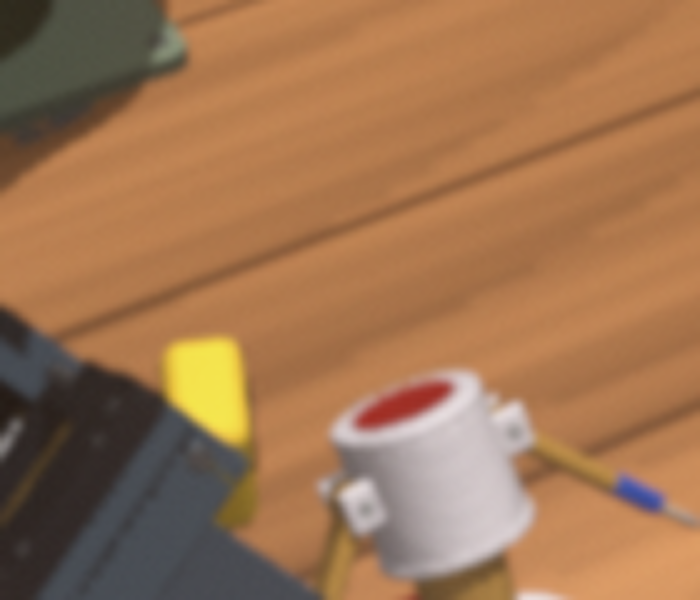

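```bash
python3 -m jog '[[0,0,0,0.002,0,0,0],[0,0,0,0,0,0,0]]'; python3 -m jog '[[0,0,0,-0.009,0,0,0],[0,0,0,-0.03,0,0,0],[0,-0.02,0,-0.05,0,0,0],[0,-0.02,0,-0.05,0,0,0],[0,-0.02,0,-0.03,0,0,0],[0,0,0,0,0,0,0]]'
python3 - <<'E'
from arm import *
from sl import slopes
s=status.state();print(s["ee_pos"],s["force"].round(1))
for n in ("scene","top"):
    f=vision.grab_frame(n);np.savez(f"pics/{n}16.npz",**f)
    x0,y0=(225,200) if n=="scene" else (280,170)
    Z=6;cv2.imwrite(f"pics/{n}16.png",cv2.resize(f["color"][y0:y0+100,x0:x0+130],None,fx=Z,fy=Z,interpolation=cv2.INTER_CUBIC))
    slopes(f,S,ly,a,n)
    c=cloud(f);q=c-S;L=q@ly;W=q@a;F=q@Rt.as_matrix()[:,1]
    m=(f["depth"]>0)&(abs(F)<20)&(abs(L)<20)&(W>18)&(W<40)
    A=np.c_[L[m],F[m],np.ones(m.sum())]; k=np.linalg.lstsq(A,W[m],rcond=None)[0]; print(n,"top tilt",np.degrees(np.arctan(k[:2])).round(1),"w0",k[2].round(1),m.sum())
E
```

```text
time_s: 23.75
ee_pos: [489.8, -187.4, 289.0]
ee_rot: [141.9, -29.9, 109.7]
force: [-19.5, -30.7, 15.3]
gripper_width: 0.7
time_s: 24.5
ee_pos: [433.0, -332.3, 370.5]
ee_rot: [141.8, -30.7, 109.9]
force: [0.6, 0.7, -0.2]
gripper_width: 0.6
[ 433.01467564 -332.27691588  370.48433004] [ 0.6  0.7 -0.2]
scene left 106 angle -44.5 w at l=60 -27.1
scene right 177 angle -53.9 w at l=60 -38.6
scene top tilt [ 3.3 -0.4] w0 24.9 175
top left 143 angle -44.7 w at l=60 -20.6
top right 111 angle -54.7 w at l=60 -37.6
top top tilt [3.6 0.4] w0 26.4 431
```

View pics/scene16.png

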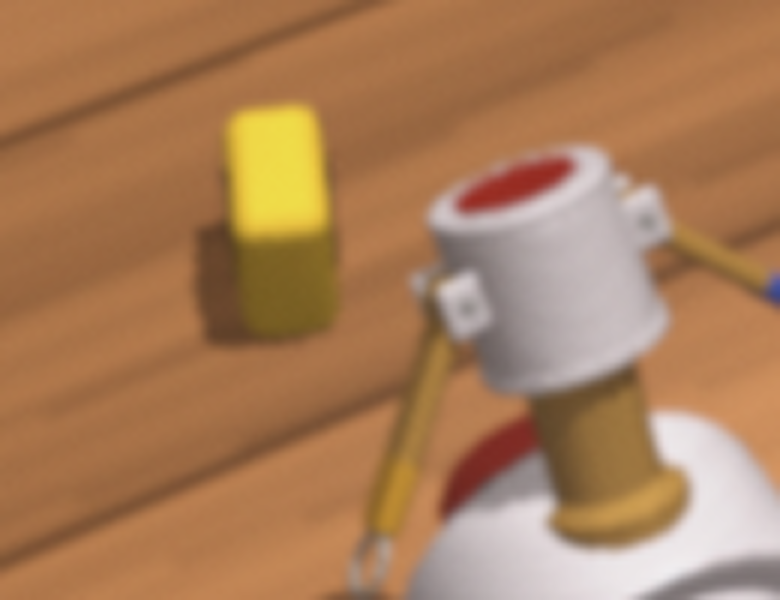

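View pics/top16.png

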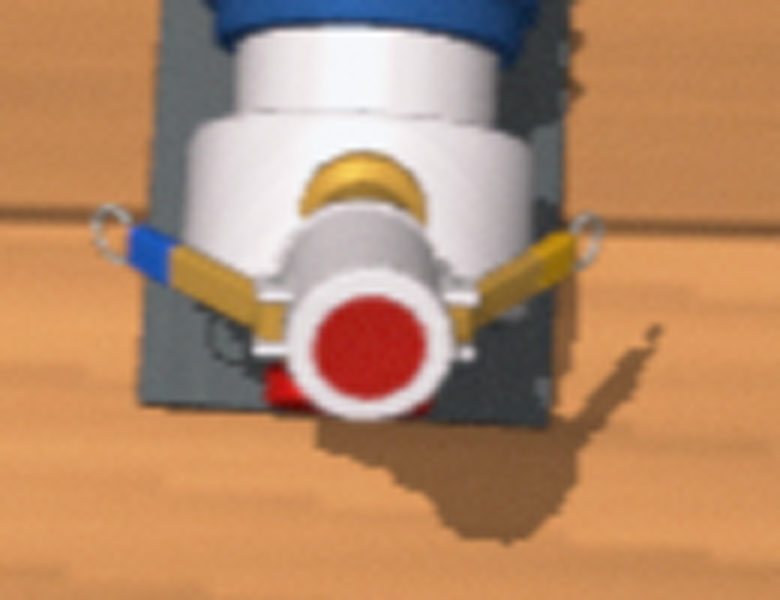

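Run:
```python
from arm import *
p,r=pose()
N=S+260*a
rows(p,r,N,Rt,8,0,0)
```

```text
[0.0, 0.0352, -0.0001, 0.0197, -0.0001, -0.0815, 0.0001]
[0.0, 0.0367, -0.0001, 0.0168, -0.0001, -0.0815, 0.0001]
[0.0, 0.0379, -0.0001, 0.0138, -0.0001, -0.0815, 0.0001]
[0.0, 0.0389, -0.0001, 0.0106, -0.0001, -0.0815, 0.0001]
[0.0, 0.0397, -0.0001, 0.0074, -0.0001, -0.0815, 0.0001]
[0.0, 0.0401, -0.0001, 0.0042, -0.0001, -0.0815, 0.0001]
[0.0, 0.0403, -0.0001, 0.0009, -0.0001, -0.0815, 0.0001]
[0.0, 0.0403, -0.0001, -0.0024, -0.0001, -0.0815, 0.0001]
```

```bash
python3 -m jog '[[0,0.0352,0,0.018,0,-0.0815,0],[0,0.0367,0,0.0155,0,-0.0815,0],[0,0.0379,0,0.0125,0,-0.0815,0],[0,0.0389,0,0.01,0,-0.0815,0],[0,0.0397,0,0.007,0,-0.0815,0],[0,0.0401,0,0.004,0,-0.0815,0],[0,0.0403,0,0,0,-0.0815,0],[0,0.0403,0,-0.003,0,-0.0815,0],[0,0,0,0,0,0,0],[0,0,0,0,0,0,0]]'
python3 - <<'E'
from arm import *
s=status.state();print(s["qpos"].round(1))
delta(S+222*a,Rt)
E
```

```text
time_s: 25.85
ee_pos: [417.0, -25.1, 410.2]
ee_rot: [148.5, -1.1, 88.8]
force: [-0.1, 0.3, -0.1]
gripper_width: 0.8
[ -6.3  -2.5 117.3   6.4  34.   -9. ]
tool shift mm [14.3  0.4 41.8] turn rad [-0.0081 -0.0233  0.0021]
```

```bash
python3 -m jog '[[0,0.0143,0.0004,0.02,-0.008,-0.023,0.002],[0,0,0,0.017,0,0,0],[0,0,0,0,0,0,0],[0,0,0,0,0,0,0]]'
python3 - <<'E'
from arm import *
s=status.state();print(s["qpos"].round(1))
delta(S+216*a,Rt)
f=vision.grab_frame("scene");x0,y0=230,150
cv2.imwrite("pics/s17.png",cv2.resize(f["color"][y0:y0+120,x0:x0+140],None,fx=5,fy=5,interpolation=cv2.INTER_CUBIC))
E
```

```text
time_s: 26.35
ee_pos: [437.7, -12.4, 379.9]
ee_rot: [148.0, 0.0, 87.8]
force: [-0.2, -0.2, 0.1]
gripper_width: 0.5
[ -3.3   1.1 118.7   1.2  28.1  -2. ]
tool shift mm [ 1.9 -1.  11. ] turn rad [ 0.0008  0.002  -0.0029]
```

View pics/s17.png

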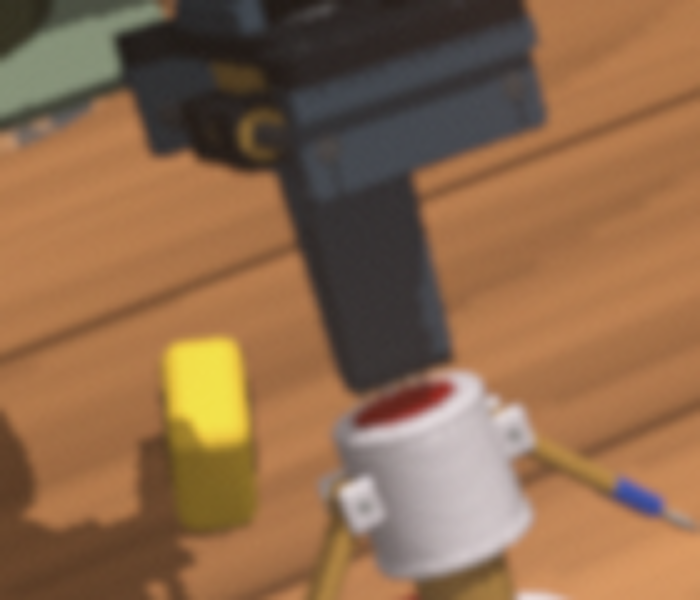

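Over the cap top; press gently in steps to square it.

```bash
python3 -m jog '[[0,0.003,-0.001,0.006,0,0,0],[0,0,0,0.003,0,0,0],[0,0,0,0,0,0,0]]'; python3 -m jog '[[0,0,0,0.002,0,0,0],[0,0,0,0,0,0,0]]'; python3 -m jog '[[0,0,0,0.002,0,0,0],[0,0,0,0,0,0,0]]';python3 -m jog '[[0,0,0,0.001,0,0,0],[0,0,0,0,0,0,0]]'
python3 - <<'E'
from arm import *
delta(S+216*a,Rt)
E
```

```text
time_s: 26.78
ee_pos: [441.7, -8.6, 371.4]
ee_rot: [148.0, 0.0, 87.9]
force: [-0.2, 0.4, 0.8]
gripper_width: 0.4
time_s: 27.02
ee_pos: [442.7, -8.5, 370.4]
ee_rot: [147.9, 0.0, 87.9]
force: [-3.2, 1.8, 4.2]
gripper_width: 0.6
time_s: 27.28
ee_pos: [442.8, -8.5, 370.2]
ee_rot: [147.9, 0.0, 87.9]
force: [-16.9, 2.1, 18.1]
gripper_width: 0.6
time_s: 27.52
ee_pos: [442.8, -8.5, 370.1]
ee_rot: [147.8, 0.0, 87.9]
force: [-23.7, 2.2, 26.2]
gripper_width: 0.7
tool shift mm [-2.2 -0.   0.1] turn rad [ 0.0028  0.001  -0.0014]
```

```bash
python3 -m jog '[[0,0,0,-0.006,0,0,0],[0,0,0,-0.03,0,0,0],[0,0,0,-0.05,0,0,0],[0,0,0,-0.04,0,0,0],[0,0,0,0,0,0,0]]'
cat > chk.py <<'E'
from arm import *
from sl import slopes
import sys
t=sys.argv[1]
for n in ("scene","top"):
    f=vision.grab_frame(n);np.savez(f"pics/{n}{t}.npz",**f)
    x0,y0=(225,200) if n=="scene" else (280,170)
    Z=6;cv2.imwrite(f"pics/{n}{t}.png",cv2.resize(f["color"][y0:y0+100,x0:x0+130],None,fx=Z,fy=Z,interpolation=cv2.INTER_CUBIC))
    slopes(f,S,ly,a,n)
    c=cloud(f);q=c-S;L=q@ly;W=q@a;F=q@Rt.as_matrix()[:,1]
    m=(f["depth"]>0)&(abs(F)<20)&(abs(L)<20)&(W>18)&(W<40)
    A=np.c_[L[m],F[m],np.ones(m.sum())]; k=np.linalg.lstsq(A,W[m],rcond=None)[0]; print(n,"top tilt",np.degrees(np.arctan(k[:2])).round(1),"w0",k[2].round(1),m.sum())
E
python3 chk.py 18
```

```text
time_s: 28.15
ee_pos: [377.1, -6.3, 476.9]
ee_rot: [147.5, 0.0, 87.9]
force: [-0.3, 0.0, -0.6]
gripper_width: 0.6
scene left 107 angle -48.3 w at l=60 -37.2
scene right 204 angle -49.4 w at l=60 -31.5
scene top tilt [-0.2 -1.2] w0 24.0 170
top left 126 angle -48.3 w at l=60 -29.5
top right 125 angle -51.1 w at l=60 -29.3
top top tilt [ 0.1 -1.7] w0 25.6 426
```

View pics/scene18.png

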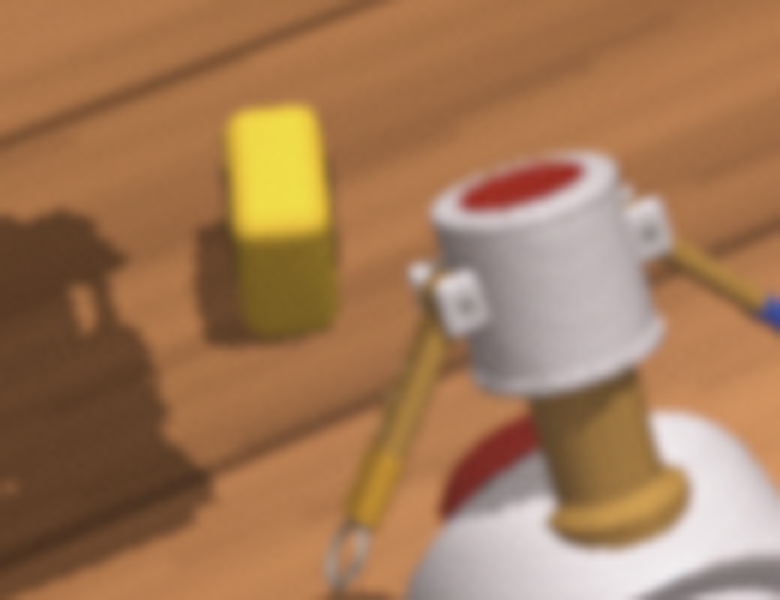

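View pics/top18.png

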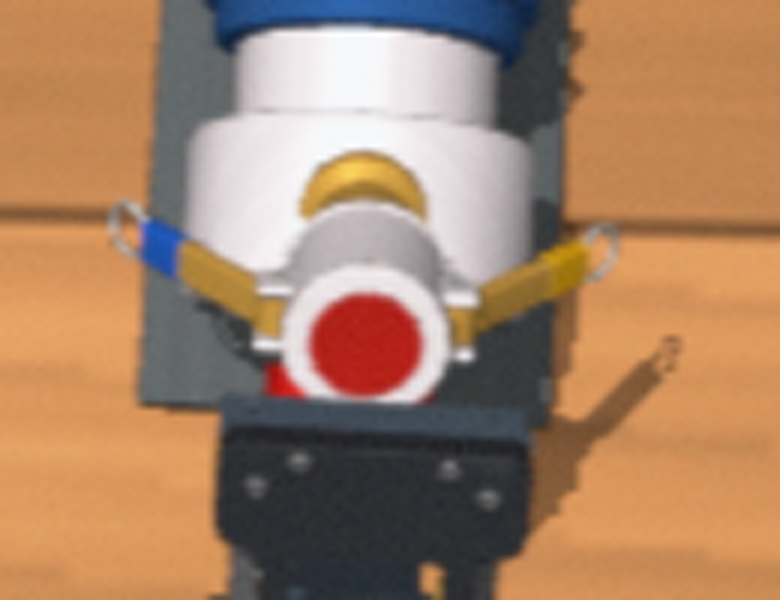

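Run:
```python
from h import *
a=dict(np.load("pics/scene.npz"))["color"].astype(int);b=dict(np.load("pics/scene18.npz"))["color"].astype(int)
for n,(x0,x1,y0,y1) in {"jar":(390,430,175,228),"tape":(258,284,215,258),"spanner":(160,235,362,448)}.items():
    print(n,np.abs(a-b)[y0:y1,x0:x1].mean().round(2), max(((np.abs(np.roll(b,(i,j),(0,1))-a)[y0:y1,x0:x1].mean().round(2)),i,j) for i in(0,) for j in(0,2)))
from workcell import ticket
print(status.state()["force"].round(2)); print(ticket.job_done())
```

```text
jar 5.6 (np.float64(7.51), 0, 2)
tape 5.03 (np.float64(10.97), 0, 2)
spanner 6.5 (np.float64(9.56), 0, 2)
[-0.5   0.78  0.02]
the job is handed in; nothing more can be done
None
```

The cap is fully home on the adaptor, both cam arms are closed against their stops, and the robot is clear of everything. I handed the job in at about 28 s. No verdict was reported.

- **Seating:** I pushed the cap on with both arms still open. The seal began to give about 9 mm before home, then the cap stopped hard at about 37 N.
- **Arms:** I swung the blue arm down first, then the yellow. Each ended at a hard stop, with a push of about 37–39 N from the closed fingertips.
- **Cap rocking:** Pushing on the arms tilted the cap about 4–5° on the adaptor, first one way and then the other. After both arms were closed I pressed the cap's top square with about 35 N. It stopped at the expected fully-home height.

Last checks:
- **Cap:** it was level side to side, within about 0.2°, and its top was at the same height as just after seating.
- **Arm angles:** blue measured about -48° and yellow about -50° (closed is -50°). I put the blue difference down to depth noise and did not push it again.
- **Arms at the start:** the yellow arm was already about 10° off fully open on the bench. It had not moved by the time the cap was seated.
- **Bystanders:** I did not touch the jar, the tape measure or the spanner. The before-and-after picture comparison showed no obvious shift, but with the changing shadows it is only a rough check.

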